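# Strip the attenuator stack off a solar-cell holder

## Robot

A 6-joint arm with a two-finger parallel gripper is mounted at the origin on a cart in front of the work surface, level with it; the furniture and walls round the work are solid. World frame = base frame: x ahead of the robot, y to its left, z up, the work surface at z = 0. Lengths are in m, angles in rad, forces in N, time in s.
With the tool pointing down it reaches from about 0.375 to 0.975 m from the base axis. Payload 3.8 kg.
Tool frame: the origin (TCP) lies where the fingers leave the gripper's body, on its centre line; the fingertips stand 73 mm ahead of it and the grasp point (between the pads) lies 54 mm ahead of it (nose_length is the distance from the TCP to the fingertips, in m); z points along the fingers, y is the line along which they close (so a half turn about z gives the same grasp; the last joint's range is limited). The gripper opens to 85 mm and grips with 20 to 120 N. Pads are 22 mm wide; open, the fingers measure 114 mm over their backs; the gripper's body (76 mm by 85 mm) begins 54 mm behind the grasp point. The pads swing forward as they close: fully open they stand 13 mm farther back than shut.
Start: joints at [1.207, 0.264, 1.604, -0, 1.274, -0.037], TCP at [0.217, 0.639, 0.304] pointing down, gripper open.
Joint ranges: [-2.63, 2.63], [-0.94, 2.18], [0.31, 2.57], [-1.31, 4.45], [0, 2.66], [-2.55, 2.55]. Speed limits (rad/s): [2.57, 2.57, 3.14, 3.14, 3.14, 3.14].

## Interface

Orientations are given as a rotation vector (axis times angle).
In Python, from workcell import read_state, read_camera, calibration, finish_job, look_for, cut_out, tip_of, nose_length gives the robot as it stands.
- The arm moves only by the tool step_arm, never from a script. Its argument "targets" is a list of rows, each a list of 3 entries, a list of its own where there are three numbers: the turn, a rotation vector about the tool's x, y, z in rad, then the shift along the tool's x, y, z in mm, then the finger opening in mm, from 0 to 85.4. In form: [[[ax, ay, az], [x, y, z], grip], ...]. A call has 1 to 5 rows; each row shifts and turns the commanded pose from where the row before left it, along the tool's axes as they then stand; what a row does not reach is not made up. A row lasts 1/12 s, in which the tool goes at most 41.7 mm and 7.16 degrees, less where a joint would pass 70% of its speed; a pose out of reach is approached as far as the arm can. A call with a gripper value outside its range is refused whole. The fingers move at their own pace and stop on an object; "grip_force" is the grip in N (left out, the last holds). Time passes only in rows, so rows that do not move let the fingers close. It gives the time, the measured TCP pose, the force, the opening and the grip force at its end, in the units of the state.
- read_state(): the state, without advancing time (a new reading comes with each control period).
- read_camera(name): name is "scene" or "top" or "wrist"; returns the picture (400x640x3 uint8, red, green, blue); there is no depth.
- calibration(name): a dict with "camera_matrix" (3x3 intrinsics, pixels), "R" (3x3) and "t" (3): a world point X has camera coordinates R X + t. Camera axes: x right, y down, z forward; pixel columns grow to the right and rows downward; lengths in m; the calibration is good to about 2 mm. A picture is of the moment at which its call begins: read the wrist's pose just before it. calibration takes no time and is no camera call; for the wrist camera it gives the pose at the moment of the call.
- finish_job(): hands the job in; it is judged then, once.
Trained networks look in the newest picture that a camera, given by its name, has taken for a name from the list of things; names that differ only in an ending like _2 or _b are one class to them, and where a whole thing is asked for, a point or a joint stands for the part that bears it (a point fixed in the world has none). Each returns a list of dicts, best first, with "score" (0 to 1); they miss things now and then, are a little off and sometimes report something else, mostly with a low value. They report only what shows in the picture. A call takes as long as a camera call.
- look_for(camera, query): "extent" ([left, top, right, bottom] in pixels, round what is visible of it).
- cut_out(camera, query): "region" (400x640 bool, what is visible of it) and "extent" ([left, top, right, bottom] in pixels, round what is visible of it).
- tip_of(camera, query): "at" ([row, column] in pixels: a listed point, or the origin of a listed thing).
The state is a dict: "time": time; "q": joint angles; "joint_vel": joint speeds; "joint_torque": joint torques, N m; "tool_pos": TCP position; "tcp_rot": TCP orientation; "wrist_force": force on the tool from outside, world axes, zero at the start; "torque": the same for the moment, N m; "width": opening from 0.0 (shut) to 1.0 (fully open); "grip_force": force on a finger pad.
Only numpy, scipy, OpenCV 4.12 (cv2) and the standard library are available. Lean on these libraries where they do the work, as an engineer would, in place of code of your own. Each camera call takes 0.05 s, during which the arm holds its last target. There are 200 camera calls.

## Task

The solar-cell measurement is over: take the filter stack apart from the top down, one piece at a time, and put each piece away before you take the next. The small round grey filter goes into the white round seat, the square amber filter into the empty one of the two grey filter nests, the blue aperture mask into the orange nest, and last the white cell holder between the corner stops of the bright aluminium dock. Lower each piece gently until it lies flat inside its place, do not drop it, and leave the other square filter, which is already put away, as it lies.

Things in the scene. Friction and masses are not known exactly. Their poses are not given: they have to be found in the camera images.
- nd_filter: Top of the stack: round neutral-density (dark grey glass) filter in a bare aluminium ring, 32 mm diameter, 12 mm high. Grasp across the diameter, any direction. Origin: centre of its underside; z up.
- amber_filter: Second from the top: black square frame with a round amber glass, 50 x 50 mm, 8 mm thick. Grasp across two opposite sides. Origin: centre of its underside; x and y along its sides, z up.
- aperture_mask: Third from the top: blue rectangular metal plate 56 (x) x 72 (y) mm, 9 mm thick, with a square hole hidden under the filter; its rim shows round the amber filter. Grasp across the 56 mm (x). Origin: centre of its underside; z up.
- cell_holder: Bottom of the stack, standing on a black breadboard (board tops at z = 12 mm): white flat box 64 (x) x 100 (y) mm, flat top 13 mm above its underside, ends showing beyond the mask. The solid part spans x = -28 to +32 mm. Grasp across x at mid-length. Origin: centre of its underside; z up. The pieces lie on one another, each a few mm off centre and up to 0.1 rad turned.
- round_seat: Place of the round filter: white plastic dish, 63 mm outside diameter, with a dark round recess 47 mm across; floor 4 mm, rim 9 mm above its underside. Fixed to a breadboard. Origin: centre of its underside; z up.
- filter_nest: Place of the amber filter: square grey plate 80 x 80 mm, empty, with L-shaped corner stops round a bed of 64 x 64 mm (7 mm play a side); bed 4 mm, stop tops 9 mm above its underside; stops run 18 mm in from the plate's corners, the middles of the sides are open for the fingers. Fixed to a breadboard. Origin: centre of its underside; x, y along its sides, z up.
- filter_nest_full: Like the filter nest, but taken: the other square filter lies in it. Fixed to a breadboard. Origin: centre of its underside. Right behind the breadboards stand bench instruments up to 150 mm high, so carry things across at 0.2 m or more.
- grey_filter: The other square filter, black frame with a dark greyish glass, 50 x 50 x 8 mm, already put away; must stay as it is. Origin: centre of its underside.
- mask_nest: Place of the aperture mask: orange plastic plate 86 (x) x 102 (y) mm with L-shaped corner stops round a black bed of 70 (x) x 86 (y) mm (7 mm play a side); bed 4 mm, stop tops 9 mm above its underside; stops run 22 mm in from the plate's corners, the middles of the sides are open for the fingers. Fixed to a breadboard. Origin: centre of its underside; x, y along its sides, z up.
- dock: Place of the cell holder: bright aluminium plate 94 (x) x 130 (y) mm with dark L-shaped corner stops round a bed of 78 (x) x 114 (y) mm (7 mm play a side); bed 5 mm, stop tops 12 mm above its underside; stops run 24 mm in from the plate's corners, the middles of the sides are open for the fingers. Fixed to a breadboard. Origin: centre of its underside; x, y along its sides, z up.

How it is judged:
By the outcome, as a careful person would: the job done as asked, in the order asked, and still so for the second after the job is handed in, with the robot touching nothing.
It also fails if it takes over 120 s, if anything falls off the work surface, if the arm or the gripper's body presses on something with over 40 N, if the wrist force passes 120 N, or if a joint passes its speed limit or range.

## Working session

There is one attempt and no reset: what is moved stays moved. The work goes in short steps, Python scripts to look and compute and a tool call to move; the robot and the scene stay as the last step left them, time stands still between calls to the robot, and variables do not carry over. Pictures are saved under pics/ and viewed, at most 14 in all, crops included, and the job is handed in when it is done.

Besides the shell and the picture viewer there is one more tool, called after "Call:" by a JSON object that holds its "api" and its "payload". step_arm: Moves the arm, as the interface text tells. Its arguments: {"type":"object","properties":{"targets":{"type":"array","items":{"type":"array"}},"grip_force":{"type":"number"}},"required":["targets"]}

```bash
ls; mkdir -p pics
python3 - <<'E'
from workcell import *
import cv2,numpy as np
s=read_state();print(s)
print(nose_length if not callable(nose_length) else nose_length())
for c in ("top","scene"):
    im=read_camera(c);cv2.imwrite(f"pics/{c}0.png",im[:,:,::-1]);k=calibration(c);print(c,k)
    for q in "nd_filter amber_filter aperture_mask cell_holder round_seat filter_nest filter_nest_full grey_filter mask_nest dock".split():
        print(q,[(round(r["score"],2),np.round(r["at"],1).tolist()) for r in tip_of(c,q)][:3],[(round(r["score"],2),np.round(r["extent"],0).tolist()) for r in look_for(c,q)][:3])
print(read_state()["time"])
E
```

```text
pics
{'time': 0.0, 'q': array([ 1.20711487e+00,  2.64795120e-01,  1.60541824e+00,  2.75914075e-05,
        1.27370965e+00, -3.68899731e-02]), 'joint_vel': array([-0.00034061,  0.00131013, -0.00158384,  0.00047187,  0.00085232,
        0.00036287]), 'joint_torque': array([ 1.49440995e-03, -5.15100861e+01, -3.67330348e+01, -2.48435354e-04,
        1.28308157e-02, -3.76220987e-05]), 'tool_pos': array([0.21645795, 0.63873047, 0.30250968]), 'tcp_rot': array([-0.51097439, -3.09926146,  0.00357854]), 'wrist_force': array([-0.70064946,  0.07451311, -0.1301102 ]), 'torque': array([0.05332775, 0.00311605, 0.05208591]), 'grip_force': 0.0, 'width': 1.000759391611818}
0.0726
top {'camera_matrix': array([[371.26949695,   0.        , 313.81527214],
       [  0.        , 371.26949695, 204.58532853],
       [  0.        ,   0.        ,   1.        ]]), 'R': array([[ 3.31151971e-02, -9.99451540e-01,  5.04361970e-05],
       [-9.73115687e-01, -3.22541097e-02, -2.28047214e-01],
       [ 2.27923767e-01,  7.50274820e-03, -9.73650073e-01]]), 't': array([0.02144274, 0.54502195, 1.06378534])}
nd_filter [(0.5
[... 1420 characters left out ...]
5.8, 284.8])] [(0.72, [270.0, 208.0, 300.0, 224.0])]
aperture_mask [(0.55, [222.7, 287.2])] [(0.51, [268.0, 208.0, 302.0, 233.0])]
cell_holder [(0.72, [223.8, 283.8])] [(0.66, [262.0, 208.0, 306.0, 238.0])]
round_seat [(0.49, [168.4, 215.2]), (0.19, [225.8, 282.9])] [(0.54, [205.0, 159.0, 228.0, 176.0])]
filter_nest [(0.57, [317.1, 370.3])] [(0.95, [346.0, 296.0, 398.0, 339.0])]
filter_nest_full [] [(0.76, [234.0, 179.0, 273.0, 208.0])]
grey_filter [(0.55, [193.4, 253.8])] [(0.53, [243.0, 186.0, 264.0, 202.0])]
mask_nest [(0.67, [306.0, 449.1])] [(0.9, [417.0, 282.0, 481.0, 334.0])]
dock [(0.68, [252.3, 392.7])] [(0.94, [361.0, 227.0, 425.0, 280.0]), (0.42, [275.0, 209.0, 289.0, 220.0])]
2.1
```

View pics/top0.png

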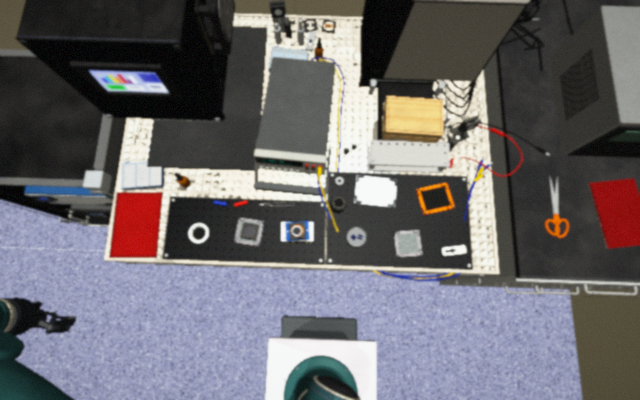

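View pics/scene0.png

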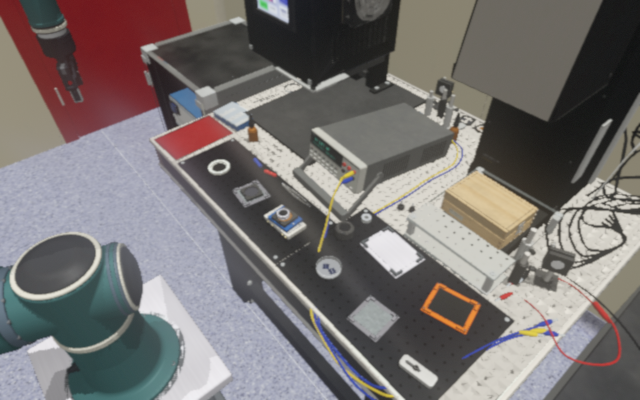

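```bash
cat > h.py <<'E'
from workcell import *
import cv2,numpy as np
from scipy.spatial.transform import Rotation as Rot
def ray(k,u,v,z):
    K,R,t=(np.array(k[n]) for n in("camera_matrix","R","t"))
    d=R.T@np.linalg.inv(K)@np.array([u,v,1.]);o=-R.T@t
    return o+d*(z-o[2])/d[2]
def proj(k,X):
    K,R,t=(np.array(k[n]) for n in("camera_matrix","R","t"))
    p=(K@(R@np.atleast_2d(X).T+t[:,None])).T
    return p[:,:2]/p[:,2:]
E
python3 - <<'E'
from h import *
k=calibration("top")
for n,r,c,z in [("stack",232,296,.04),("seat",232.9,195.2,.015),("fnest",244,404.2,.014),("full",231,250.9,.014),("mnest",198,433,.014),("dock",188.9,376,.014)]: print(n,ray(k,c,r,z).round(3))
k=calibration("scene")
for n,r,c,z in [("stack",218,284,.04),("seat",168.4,215.2,.015),("fnest",317,370.3,.014),("full",193.4,253.8,.014),("mnest",306,449,.014),("dock",252.3,392.7,.014)]: print(n,ray(k,c,r,z).round(3))
k=calibration("wrist");print(k, -np.array(k["R"]).T@k["t"], Rot.from_rotvec(read_state()["tcp_rot"]).as_matrix().round(3))
E
```

```text
stack [0.462 0.091 0.04 ]
seat [0.453 0.406 0.015]
fnest [ 0.44  -0.244  0.014]
full [0.464 0.233 0.014]
mnest [ 0.59  -0.339  0.014]
dock [ 0.614 -0.157  0.014]
stack [0.461 0.079 0.04 ]
seat [0.441 0.394 0.015]
fnest [ 0.439 -0.253  0.014]
full [0.467 0.23  0.014]
mnest [ 0.588 -0.344  0.014]
dock [ 0.605 -0.163  0.014]
{'camera_matrix': array([[293.89104894,   0.        , 317.26227909],
       [  0.        , 293.89104894, 198.43961913],
       [  0.        ,   0.        ,   1.        ]]), 'R': array([[ 3.20817465e-01,  9.47140991e-01, -3.13173991e-04],
       [ 9.10648376e-01, -3.08365682e-01,  2.75009349e-01],
       [ 2.60376055e-01, -8.85129934e-02, -9.61441501e-01]]), 't': array([-0.67479882, -0.03569181,  0.37805497])} [0.15055347 0.66158627 0.37308199] [[-0.947  0.321  0.   ]
 [ 0.321  0.947  0.   ]
 [-0.     0.    -1.   ]]
```

Call:
{"api": "step_arm", "payload": {"targets": [[[0, 0, 0.12], [0, 0, 0], 85], [[0, 0, 0.12], [0, 0, 0], 85], [[0, 0, 0.12], [0, 0, 0], 85], [[0, 0, 0.12], [0, 0, 0], 85], [[0, 0, 0.12], [0, 0, 0], 85]]}}

```text
time: 2.52
tool_pos: [0.2167, 0.6393, 0.3039]
tcp_rot: [-1.413, -2.806, -0.0]
wrist_force: [0.1, -0.3, 0.3]
width: 0.997
grip_force: 0.0
```

Call:
{"api": "step_arm", "payload": {"targets": [[[0, 0, 0.12], [0, 0, 0], 85], [[0, 0, 0.12], [0, 0, 0], 85], [[0, 0, 0.12], [0, 0, 0], 85], [[0, 0, 0.12], [0, 0, 0], 85], [[0, 0, 0.12], [0, 0, 0], 85]]}}

```text
time: 2.93
tool_pos: [0.2167, 0.6393, 0.3039]
tcp_rot: [2.179, 2.263, -0.0]
wrist_force: [-0.1, -0.5, 0.3]
width: 0.993
grip_force: 0.0
```

Call:
{"api": "step_arm", "payload": {"targets": [[[0, 0, 0.04], [-30, 17, 0], 85], [[0, 0, 0], [-30, 17, 0], 85], [[0, 0, 0], [-30, 17, 0], 85], [[0, 0, 0], [-30, 17, 0], 85], [[0, 0, 0], [-30, 17, 0], 85]]}}

```text
time: 3.35
tool_pos: [0.3039, 0.489, 0.3039]
tcp_rot: [2.216, 2.226, 0.0]
wrist_force: [1.6, -0.2, 0.2]
width: 0.997
grip_force: 0.0
```

Call:
{"api": "step_arm", "payload": {"targets": [[[0, 0, 0], [-30, 17, 0], 85], [[0, 0, 0], [-30, 17, 0], 85], [[0, 0, 0], [-30, 17, 0], 85], [[0, 0, 0], [-30, 17, 0], 85], [[0, 0, 0], [-30, 17, 0], 85]]}}

```text
time: 3.77
tool_pos: [0.3896, 0.3391, 0.3042]
tcp_rot: [2.217, 2.226, 0.001]
wrist_force: [0.0, -0.2, 0.7]
width: 0.997
grip_force: 0.0
```

Call:
{"api": "step_arm", "payload": {"targets": [[[0, 0, 0], [-30, 14, 0], 85], [[0, 0, 0], [-30, 13, 0], 85], [[0, 0, 0], [-30, 13, 0], 85], [[0, 0, 0], [-20, 13, 0], 85], [[0, 0, 0], [0, 0, 0], 85]]}}

```text
time: 4.18
tool_pos: [0.4443, 0.2276, 0.3042]
tcp_rot: [2.22, 2.22, 0.0]
wrist_force: [-0.2, -0.6, -0.9]
width: 0.994
grip_force: 0.0
```

Run:
```python
from h import *
k=calibration("wrist");im=read_camera("wrist");cv2.imwrite("pics/w1.png",im[:,:,::-1])
np.savez("w1.npz",im=im,**{a:np.array(b) for a,b in k.items()})
for q,z in [("nd_filter",.042),("round_seat",.021),("filter_nest_full",.021),("aperture_mask",.034),("cell_holder",.025)]:
    for r in tip_of("wrist",q)[:2]: print(q,round(r["score"],2),r["at"],ray(k,r["at"][1],r["at"][0],z).round(4))
```

```text
nd_filter 0.57 [285.2, 333.5] [0.4654 0.086  0.042 ]
round_seat 0.82 [24.7, 325.9] [0.4537 0.3886 0.021 ]
aperture_mask 0.96 [276.7, 337.7] [0.4712 0.0935 0.034 ]
```

View pics/w1.png

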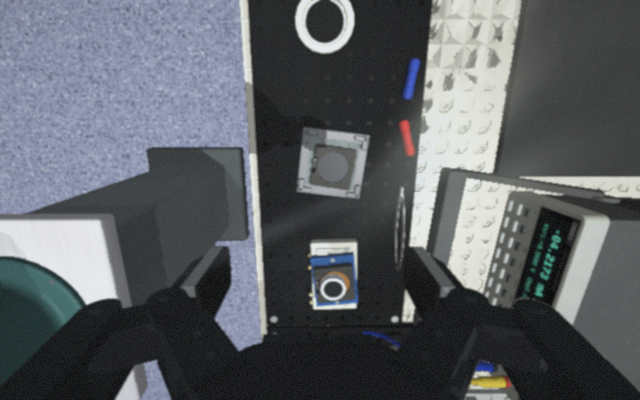

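Call:
{"api": "step_arm", "payload": {"targets": [[[0, 0, 0], [-36, 6, 25], 60], [[0, 0, 0], [-36, 6, 25], 60], [[0, 0, 0], [-36, 6, 25], 60], [[0, 0, 0], [-36, 2, 29], 60], [[0, 0, 0], [0, 0, 0], 60]]}}

```text
time: 4.9
tool_pos: [0.4582, 0.0932, 0.2017]
tcp_rot: [-2.216, -2.221, 0.014]
wrist_force: [-1.6, 0.8, -1.4]
width: 0.703
grip_force: 0.0
```

Run:
```python
from h import *
k=calibration("wrist");im=read_camera("wrist")
cv2.imwrite("pics/w2.png",cv2.resize(im[120:320,200:460,::-1],None,fx=3,fy=3,interpolation=cv2.INTER_CUBIC))
np.savez("w2.npz",im=im,**{a:np.array(b) for a,b in k.items()})
for q,z in [("nd_filter",.042),("amber_filter",.042),("aperture_mask",.034),("cell_holder",.025)]:
    for r in cut_out("wrist",q)[:2]: print(q,round(r["score"],2),r["extent"],cv2.minAreaRect(np.argwhere(r["region"])[:,::-1].astype(np.float32)))
print(read_state()["tool_pos"])
```

```text
nd_filter 0.61 [307.0, 189.2, 347.2, 233.1] ((326.5, 211.0), (40.0, 39.0), 90.0)
amber_filter 0.68 [295.3, 177.8, 361.5, 243.1] ((330.0065002441406, 208.5634307861328), (60.55413818359375, 62.90080261230469), 84.14398956298828)
amber_filter 0.65 [309.3, 191.4, 346.3, 231.6] ((326.2500305175781, 211.25001525878906), (40.305084228515625, 39.59797668457031), 45.0)
aperture_mask 0.91 [292.1, 160.5, 364.3, 251.5] ((329.35247802734375, 204.87704467773438), (84.01717376708984, 69.1693115234375), 84.80557250976562)
cell_holder 0.86 [291.5, 145.4, 366.2, 253.8] ((328.0, 199.0), (112.0, 76.0), 90.0)
[0.46267641 0.09819995 0.20844264]
```

View pics/w2.png

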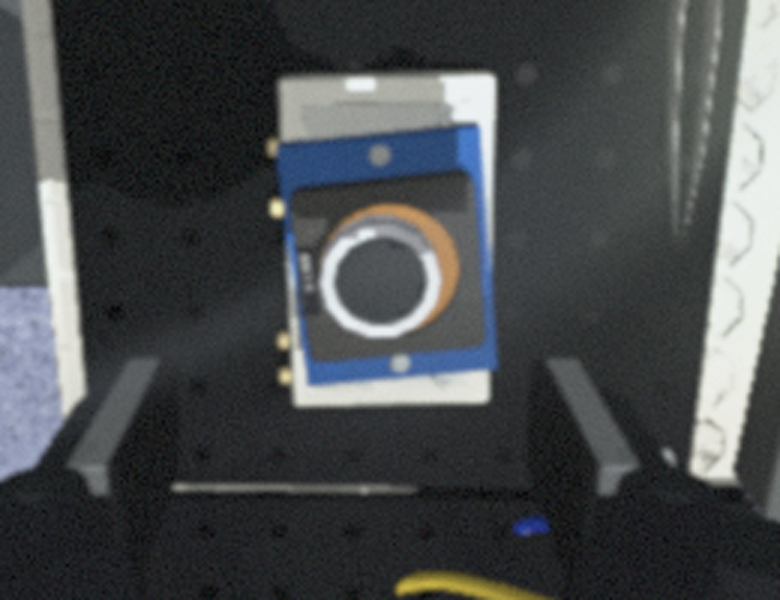

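Run:
```python
from h import *
for i in range(3):
    read_camera("top"); s=read_state();k=calibration("wrist")
    print(s["time"],s["tool_pos"],s["tcp_rot"],s["wrist_force"],s["q"],-np.array(k["R"]).T@k["t"])
    
d=np.load("w2.npz");k={a:d[a] for a in d if a!="im"};print(-k["R"].T@k["t"],k["R"])
```

```text
5.2 [0.46276191 0.09832136 0.2086364 ] [2.21367818 2.22714314 0.00402347] [ 1.55048266 -0.51699661  0.00792445] [ 1.56491901e-01 -4.04320484e-02  2.12532366e+00  4.04020189e-04
  1.05378228e+00  1.50228556e-01] [0.46255385 0.16824892 0.27786644]
5.25 [0.46267406 0.09823995 0.20854918] [2.21367104 2.22718509 0.00375708] [ 0.39074144 -0.00201027  0.3052762 ] [ 1.56397375e-01 -4.04534579e-02  2.12552109e+00  3.11696234e-04
  1.05375760e+00  1.50157459e-01] [0.46247823 0.16820555 0.27782168]
5.3 [0.46257656 0.09810829 0.2084569 ] [2.21372808 2.22712583 0.00346455] [ 0.29751838  0.79004741 -0.00286272] [ 1.56219025e-01 -4.05092197e-02  2.12576174e+00  1.83532916e-04
  1.05372177e+00  1.50094658e-01] [0.4623644  0.16808349 0.27766193]
[0.45913016 0.16343141 0.27062553] [[ 0.99993269  0.00267914 -0.01128847]
 [ 0.00573246 -0.96000027  0.2799404 ]
 [-0.01008693 -0.27998627 -0.95995101]]
```

```bash
cat >> h.py <<'E'
def quad(k,pts,z):
    "centre and yaw of a rectangle from its image corners TL,TR,BR,BL (u,v) at height z; yaw of left-right edges about world x"
    P=np.array([ray(k,u,v,z) for u,v in pts]);e=(P[1]-P[0]+P[2]-P[3])/2;f=(P[0]-P[3]+P[1]-P[2])/2
    return P.mean(0).round(4),"w",round(np.linalg.norm(e)*1e3,1),"h",round(np.linalg.norm(f)*1e3,1),"yaw",round(np.arctan2(e[1],e[0]),3),round(np.arctan2(-f[0],f[1]),3)
def see(q,z,k):
    r=cut_out("wrist",q)
    if not r: print(q,"none");return
    r=r[0];c=max(cv2.findContours(r["region"].astype(np.uint8),cv2.RETR_EXTERNAL,cv2.CHAIN_APPROX_NONE)[0],key=len)[:,0]
    P=np.array([ray(k,u,v,z)[:2] for u,v in c],np.float32)*1000
    print(q,round(r["score"],2),"rect",cv2.minAreaRect(P),"circ",cv2.fitEllipse(P))
E
python3 - <<'E'
from h import *
d=np.load("w2.npz");k={a:d[a] for a in d if a!="im"}
c=lambda *p:[(200+a/3,120+b/3) for a,b in p]
print("amber",quad(k,c((295,190),(470,172),(488,352),(312,362)),.042))
print("mask",quad(k,c((280,143),(477,126),(496,370),(308,384)),.034))
print("holder",quad(k,c((279,74),(497,74),(490,404),(296,405)),.025))
print("nd",ray(k,327,213.5,.054))
k=calibration("wrist");im=read_camera("wrist");print(read_state()["tool_pos"])
for q,z in [("nd_filter",.052),("amber_filter",.042),("aperture_mask",.034),("cell_holder",.025)]: see(q,z,k)
E
```

```text
amber (array([0.4675, 0.0865, 0.042 ]), 'w', np.float64(48.1), 'h', np.float64(50.9), 'yaw', np.float64(0.089), np.float64(0.11))
mask (array([0.4675, 0.087 , 0.034 ]), 'w', np.float64(54.3), 'h', np.float64(72.0), 'yaw', np.float64(0.09), np.float64(0.107))
holder (array([0.4678, 0.0879, 0.025 ]), 'w', np.float64(59.8), 'h', np.float64(100.4), 'yaw', np.float64(0.009), np.float64(0.029))
nd [0.46447456 0.08807055 0.054     ]
[0.46238366 0.097921   0.20820505]
nd_filter 0.71 rect ((464.4094543457031, 89.00080871582031), (30.979511260986328, 32.6430778503418), 0.3436621129512787) circ ((464.35821533203125, 88.80810546875), (31.07563018798828, 33.56700134277344), 178.28172302246094)
amber_filter 0.97 rect ((466.8032531738281, 87.3787841796875), (49.75151062011719, 51.800052642822266), 6.851803302764893) circ ((467.00244140625, 87.3905029296875), (56.00184631347656, 58.51519012451172), 177.5893096923828)
aperture_mask 0.59 rect ((463.94580078125, 116.19630432128906), (55.04118728637695, 16.809080123901367), 3.201456069946289) circ ((465.5821533203125, 117.17176055908203), (14.436469078063965, 75.41983795166016), 94.41655731201172)
cell_holder 0.9 rect ((466.7899169921875, 129.35360717773438), (24.071334838867188, 59.76890563964844), 84.19945526123047) circ ((467.97003173828125, 128.64967346191406), (22.185543060302734, 68.38801574707031), 88.1478042602539)
```

Call:
{"api": "step_arm", "payload": {"targets": [[[0, 0, 0], [34, 2, 10], 44], [[0, 0, 0], [33, 2, 20], 44], [[0, 0, 0], [0, 0, 25], 44], [[0, 0, 0], [0, 0, 25], 44], [[0, 0, 0], [0, 0, 20], 44]]}}

```text
time: 5.97
tool_pos: [0.465, 0.1645, 0.1057]
tcp_rot: [-2.215, -2.227, 0.001]
wrist_force: [-0.6, 0.1, -0.4]
width: 0.516
grip_force: 0.0
```

Call:
{"api": "step_arm", "payload": {"targets": [[[0, 0, 0], [0, 0, 0], 44], [[0, 0, 0], [0, 0, 0], 44], [[0, 0, 0], [0, 0, 0], 44]]}}

```text
time: 6.22
tool_pos: [0.4663, 0.164, 0.1081]
tcp_rot: [2.217, 2.225, 0.002]
wrist_force: [0.4, 0.4, -0.1]
width: 0.519
grip_force: 0.0
```

Call:
{"api": "step_arm", "payload": {"targets": [[[0, 0, 0], [0, 0, 3], 44], [[0, 0, 0], [0, 0, 3], 44], [[0, 0, 0], [0, 0, 3], 44], [[0, 0, 0], [0, 0, 3], 44], [[0, 0, 0], [0, 0, 0], 44]]}}

```text
time: 6.63
tool_pos: [0.4652, 0.1637, 0.0948]
tcp_rot: [-2.217, -2.225, 0.001]
wrist_force: [-0.2, 0.2, 0.2]
width: 0.515
grip_force: 0.0
```

Call:
{"api": "step_arm", "payload": {"targets": [[[0, 0, 0], [0, 0, 3], 44], [[0, 0, 0], [0, 0, 3], 44], [[0, 0, 0], [0, 0, 0], 44]]}}

```text
time: 6.88
tool_pos: [0.465, 0.1637, 0.0884]
tcp_rot: [-2.217, -2.226, 0.002]
wrist_force: [-0.4, -0.5, -0.2]
width: 0.513
grip_force: 0.0
```

Call:
{"api": "step_arm", "payload": {"targets": [[[0, 0, 0], [0, 0, 2], 44], [[0, 0, 0], [0, 0, 1], 44], [[0, 0, 0], [0, 0, 0], 44]]}}

```text
time: 7.13
tool_pos: [0.4654, 0.1638, 0.0858]
tcp_rot: [-2.217, -2.226, 0.001]
wrist_force: [-0.0, -0.9, 0.7]
width: 0.517
grip_force: 0.0
```

Call:
{"api": "step_arm", "payload": {"targets": [[[0, 0, 0], [0, 0, 1], 44], [[0, 0, 0], [0, 0, 1], 44], [[0, 0, 0], [0, 0, 0], 44]]}}

```text
time: 7.38
tool_pos: [0.4655, 0.1638, 0.084]
tcp_rot: [-2.217, -2.226, 0.0]
wrist_force: [-0.8, -0.3, -0.4]
width: 0.516
grip_force: 0.0
```

Call:
{"api": "step_arm", "payload": {"targets": [[[0, 0, 0], [0, 0, 1], 44], [[0, 0, 0], [0, 0, 1], 44], [[0, 0, 0], [0, 0, 0], 44]]}}

```text
time: 7.63
tool_pos: [0.4657, 0.1639, 0.0826]
tcp_rot: [2.217, 2.226, 0.0]
wrist_force: [-2.0, -0.1, 4.4]
width: 0.517
grip_force: 2.1
```

Call:
{"api": "step_arm", "payload": {"targets": [[[0, 0, 0], [0, 0, 1], 44], [[0, 0, 0], [0, 0, 1], 44], [[0, 0, 0], [0, 0, 0], 44]]}}

```text
time: 7.88
tool_pos: [0.4658, 0.1639, 0.0825]
tcp_rot: [-2.217, -2.226, 0.001]
wrist_force: [-7.3, -2.0, 21.8]
width: 0.515
grip_force: 10.8
```

Call:
{"api": "step_arm", "payload": {"targets": [[[0, 0, 0], [0, 0, -20], 46], [[0, 0, 0], [0, 0, -37], 46], [[0, 0, 0], [-37, 0, 0], 46], [[0, 0, 0], [-38, -1, 0], 46], [[0, 0, 0], [0, 0, 0], 46]]}}

```text
time: 8.3
tool_pos: [0.4649, 0.0849, 0.1378]
tcp_rot: [2.218, 2.222, -0.001]
wrist_force: [0.1, 0.1, 0.4]
width: 0.543
grip_force: 0.0
```

Call:
{"api": "step_arm", "payload": {"targets": [[[0, 0, 0], [0, 0, 0], 46], [[0, 0, 0], [0, 0, 0], 46]]}}

```text
time: 8.47
tool_pos: [0.4647, 0.0887, 0.137]
tcp_rot: [-2.218, -2.224, -0.0]
wrist_force: [-0.7, 0.2, -0.9]
width: 0.534
grip_force: 0.0
```

Run:
```python
from h import *
k=calibration("wrist");im=read_camera("wrist");print(read_state()["tool_pos"])
cv2.imwrite("pics/w3.png",cv2.resize(im[120:370,180:460,::-1],None,fx=2,fy=2,interpolation=cv2.INTER_CUBIC))
for q,z in [("nd_filter",.052),("amber_filter",.042)]: see(q,z,k)
```

```text
[0.46470597 0.08918545 0.13688686]
nd_filter 0.93 rect ((464.1170654296875, 89.32322692871094), (30.947513580322266, 34.58580780029297), 0.2250174582004547) circ ((464.23382568359375, 88.92684173583984), (30.72667121887207, 34.686370849609375), 178.37374877929688)
amber_filter 0.56 rect ((466.8169250488281, 87.86244201660156), (49.773101806640625, 52.65486526489258), 6.106968879699707) circ ((466.6744689941406, 88.01131439208984), (56.34036636352539, 59.7982292175293), 177.1923828125)
```

View pics/w3.png

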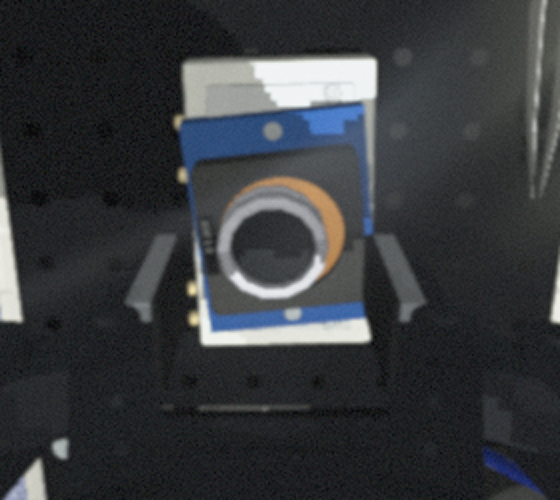

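Call:
{"api": "step_arm", "payload": {"targets": [[[0, 0, 0], [0, -0.5, 8], 46], [[0, 0, 0], [0, 0, 8], 46], [[0, 0, 0], [0, 0, 4], 46], [[0, 0, 0], [0, 0, 0], 46]]}}

```text
time: 8.95
tool_pos: [0.4629, 0.089, 0.1152]
tcp_rot: [-2.215, -2.225, 0.005]
wrist_force: [-0.0, 0.1, -0.5]
width: 0.538
grip_force: 0.0
```

Call:
{"api": "step_arm", "payload": {"grip_force": 30, "targets": [[[0, 0, 0], [0, 0, 0], 38], [[0, 0, 0], [0, 0, 0], 34], [[0, 0, 0], [0, 0, 0], 30], [[0, 0, 0], [0, 0, 0], 26], [[0, 0, 0], [0, 0, 0], 26]]}}

```text
time: 9.37
tool_pos: [0.4646, 0.0888, 0.1174]
tcp_rot: [2.217, 2.225, 0.001]
wrist_force: [0.8, -0.8, -1.5]
width: 0.347
grip_force: 29.6
```

Call:
{"api": "step_arm", "payload": {"targets": [[[0, 0, 0], [0, 0, 0], 26], [[0, 0, 0], [0, 0, 0], 26], [[0, 0, 0], [0, 0, 0], 26]]}}

```text
time: 9.62
tool_pos: [0.4646, 0.0888, 0.1174]
tcp_rot: [2.217, 2.226, 0.001]
wrist_force: [-0.0, -0.0, 0.9]
width: 0.343
grip_force: 29.7
```

Call:
{"api": "step_arm", "payload": {"targets": [[[0, 0, 0], [0, 0, -3], 26], [[0, 0, 0], [0, 0, -10], 26], [[0, 0, 0], [0, 0, -25], 26], [[0, 0, 0], [0, 0, -35], 26], [[0, 0, 0], [0, 0, -35], 26]]}}

```text
time: 10.03
tool_pos: [0.4632, 0.0887, 0.226]
tcp_rot: [-2.216, -2.225, 0.003]
wrist_force: [0.8, 0.3, 0.7]
width: 0.345
grip_force: 29.8
```

Call:
{"api": "step_arm", "payload": {"targets": [[[0, 0, 0], [0, 0, -35], 26], [[0, 0, 0], [0, 0, -35], 26], [[0, 0, 0], [20, 0, 0], 26], [[0, 0, 0], [35, 0, 0], 26], [[0, 0, 0], [35, 0, 0], 26]]}}

```text
time: 10.45
tool_pos: [0.4645, 0.1793, 0.2977]
tcp_rot: [2.219, 2.222, 0.005]
wrist_force: [0.7, 0.3, -0.4]
width: 0.345
grip_force: 29.8
```

Call:
{"api": "step_arm", "payload": {"targets": [[[0, 0, 0], [35, 0, 0], 26], [[0, 0, 0], [35, 0, 0], 26], [[0, 0, 0], [35, 0, 0], 26], [[0, 0, 0], [35, 0, 0], 26], [[0, 0, 0], [35, 0, 0], 26]]}}

```text
time: 10.87
tool_pos: [0.4628, 0.3555, 0.2961]
tcp_rot: [2.217, 2.226, 0.001]
wrist_force: [0.3, -0.2, -0.8]
width: 0.345
grip_force: 29.8
```

Call:
{"api": "step_arm", "payload": {"targets": [[[0, 0, 0], [25, -5, 0], 26], [[0, 0, 0], [10, -5, 0], 26], [[0, 0, 0], [0, 0, 0], 26], [[0, 0, 0], [0, 0, 0], 26]]}}

```text
time: 11.2
tool_pos: [0.4527, 0.3884, 0.2953]
tcp_rot: [2.215, 2.227, -0.001]
wrist_force: [-0.4, -0.3, -0.3]
width: 0.344
grip_force: 29.8
```

Run:
```python
from h import *
s=read_state();k=calibration("wrist");im=read_camera("wrist");print(s["tool_pos"],s["tcp_rot"],s["width"],s["grip_force"])
cv2.imwrite("pics/w4.png",im[:,:,::-1])
see("round_seat",.021,k)
```

```text
[0.45273941 0.38840851 0.29528165] [ 2.21494676e+00  2.22688428e+00 -1.33229012e-03] 0.3438812128133806 29.78335975203663
round_seat 0.56 rect ((452.2037353515625, 393.54718017578125), (61.67275619506836, 62.34467315673828), 0.3527234196662903) circ ((452.4991760253906, 393.312744140625), (61.4378776550293, 63.074222564697266), 174.45330810546875)
```

View pics/w4.png

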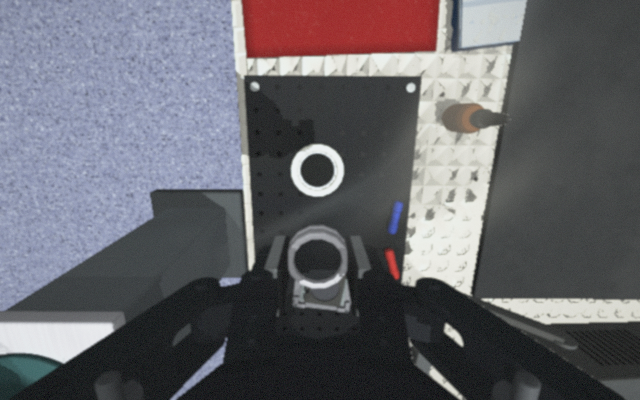

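Call:
{"api": "step_arm", "payload": {"targets": [[[0, 0, 0], [-36, 0, 20], 26], [[0, 0, 0], [-35, 0, 35], 26], [[0, 0, 0], [0, 0, 35], 26], [[0, 0, 0], [0, 0, 35], 26], [[0, 0, 0], [0, 0, 35], 26]]}}

```text
time: 11.72
tool_pos: [0.454, 0.321, 0.1403]
tcp_rot: [2.22, 2.222, 0.003]
wrist_force: [1.2, 0.7, -0.5]
width: 0.346
grip_force: 29.8
```

Call:
{"api": "step_arm", "payload": {"targets": [[[0, 0, 0], [0, 0, 20], 26], [[0, 0, 0], [0, 0, 12], 26], [[0, 0, 0], [0, 0, 5], 26], [[0, 0, 0], [0, 0, 3], 26], [[0, 0, 0], [0, 0, 0], 26]]}}

```text
time: 12.13
tool_pos: [0.4543, 0.3233, 0.1016]
tcp_rot: [2.217, 2.225, 0.002]
wrist_force: [-0.4, -0.6, -1.1]
width: 0.344
grip_force: 29.8
```

Call:
{"api": "step_arm", "payload": {"targets": [[[0, 0, 0], [0, 0, 0], 26], [[0, 0, 0], [0, 0, 0], 26]]}}

```text
time: 12.3
tool_pos: [0.4546, 0.324, 0.1025]
tcp_rot: [2.216, 2.225, 0.005]
wrist_force: [-0.4, -0.8, 0.3]
width: 0.349
grip_force: 29.8
```

Call:
{"api": "step_arm", "payload": {"targets": [[[0, 0, 0], [0, 0, 5], 26], [[0, 0, 0], [0, 0, 5], 26], [[0, 0, 0], [0, 0, 3], 26], [[0, 0, 0], [0, 0, 1], 26], [[0, 0, 0], [0, 0, 0], 26]]}}

```text
time: 12.72
tool_pos: [0.4532, 0.3233, 0.0869]
tcp_rot: [-2.217, -2.226, 0.001]
wrist_force: [-1.6, -1.0, 3.8]
width: 0.345
grip_force: 30.2
```

Call:
{"api": "step_arm", "payload": {"targets": [[[0, 0, 0], [0, 0, 1], 26], [[0, 0, 0], [0, 0, 0], 26]]}}

```text
time: 12.88
tool_pos: [0.4533, 0.3233, 0.0868]
tcp_rot: [-2.217, -2.226, 0.002]
wrist_force: [-3.8, -2.4, 10.9]
width: 0.346
grip_force: 30.7
```

Call:
{"api": "step_arm", "payload": {"targets": [[[0, 0, 0], [0, 0, 1], 26], [[0, 0, 0], [0, 0, 0], 26]]}}

```text
time: 13.05
tool_pos: [0.4533, 0.3234, 0.0867]
tcp_rot: [-2.217, -2.226, 0.002]
wrist_force: [-6.3, -4.6, 16.4]
width: 0.342
grip_force: 31.2
```

Call:
{"api": "step_arm", "payload": {"targets": [[[0, 0, 0], [0, 0, -2], 26], [[0, 0, 0], [0, 0, 0], 32], [[0, 0, 0], [0, 0, 0], 38], [[0, 0, 0], [0, 0, 0], 38], [[0, 0, 0], [0, 0, 0], 38]]}}

```text
time: 13.47
tool_pos: [0.4532, 0.3232, 0.0861]
tcp_rot: [-2.217, -2.226, 0.001]
wrist_force: [-0.7, 0.1, -0.2]
width: 0.448
grip_force: 0.0
```

Call:
{"api": "step_arm", "payload": {"targets": [[[0, 0, 0], [0, 0, -2], 38], [[0, 0, 0], [0, 0, -2], 38], [[0, 0, 0], [0, 0, 0], 38], [[0, 0, 0], [0, 0, 0], 38]]}}

```text
time: 13.8
tool_pos: [0.4536, 0.3234, 0.0909]
tcp_rot: [2.217, 2.226, 0.001]
wrist_force: [1.3, -1.1, -0.8]
width: 0.443
grip_force: 0.0
```

Call:
{"api": "step_arm", "payload": {"grip_force": 40, "targets": [[[0, 0, 0], [0, 0, 0], 34], [[0, 0, 0], [0, 0, 0], 30], [[0, 0, 0], [0, 0, 0], 26], [[0, 0, 0], [0, 0, 0], 26], [[0, 0, 0], [0, 0, 0], 26]]}}

```text
time: 14.22
tool_pos: [0.4535, 0.3234, 0.0912]
tcp_rot: [2.217, 2.226, 0.0]
wrist_force: [-1.1, -0.9, 6.0]
width: 0.336
grip_force: 39.2
```

Call:
{"api": "step_arm", "payload": {"targets": [[[0, 0, 0], [0, 0, -8], 26], [[0, 0, 0], [0, 0, -20], 26], [[0, 0, 0], [0, 0, -15], 26], [[0, 0, 0], [25, 0, 0], 26], [[0, 0, 0], [25, -1, 0], 26]]}}

```text
time: 14.63
tool_pos: [0.4532, 0.3735, 0.1353]
tcp_rot: [2.219, 2.223, 0.004]
wrist_force: [-0.8, 0.1, 0.2]
width: 0.335
grip_force: 39.5
```

Call:
{"api": "step_arm", "payload": {"targets": [[[0, 0, 0], [20, 0, 0], 26], [[0, 0, 0], [0, 0, 0], 26], [[0, 0, 0], [0, 0, 0], 26], [[0, 0, 0], [0, 0, 0], 26]]}}

```text
time: 14.97
tool_pos: [0.4517, 0.3927, 0.1332]
tcp_rot: [2.216, 2.226, -0.002]
wrist_force: [0.2, -1.2, -0.9]
width: 0.333
grip_force: 39.5
```

Run:
```python
from h import *
s=read_state();k=calibration("wrist");im=read_camera("wrist");print(s["tool_pos"],s["tcp_rot"],s["width"],s["grip_force"])
cv2.imwrite("pics/w5.png",cv2.resize(im[80:330,180:460,::-1],None,fx=2,fy=2,interpolation=cv2.INTER_CUBIC))
see("round_seat",.021,k); see("nd_filter",s["tool_pos"][2]-.0672,k)
```

```text
[0.451673   0.39272516 0.13324944] [ 2.21633123e+00  2.22629019e+00 -2.17784765e-03] 0.33282419592251267 39.516077977605164
round_seat 0.92 rect ((452.48980712890625, 405.08355712890625), (41.49920654296875, 60.800872802734375), 88.86109924316406) circ ((452.5242919921875, 402.9454650878906), (43.805885314941406, 64.34209442138672), 89.1939697265625)
nd_filter 0.82 rect ((451.8997802734375, 394.20477294921875), (28.313968658447266, 34.23406219482422), 0.3268289268016815) circ ((451.9147033691406, 394.34808349609375), (29.332658767700195, 34.72233581542969), 179.51084899902344)
```

Call:
{"api": "step_arm", "payload": {"targets": [[[0, 0, 0], [-0.5, 0.7, 12], 26], [[0, 0, 0], [0, 0, 12], 26], [[0, 0, 0], [0, 0, 6], 26], [[0, 0, 0], [0, 0, 3], 26], [[0, 0, 0], [0, 0, 0], 26]]}}

```text
time: 15.53
tool_pos: [0.4519, 0.3919, 0.0986]
tcp_rot: [-2.217, -2.225, 0.005]
wrist_force: [-0.3, 0.6, -0.3]
width: 0.331
grip_force: 39.5
```

Call:
{"api": "step_arm", "payload": {"targets": [[[0, 0, 0], [0, 0, 0], 26], [[0, 0, 0], [0, 0, 0], 26]]}}

```text
time: 15.7
tool_pos: [0.453, 0.393, 0.1008]
tcp_rot: [2.217, 2.226, 0.001]
wrist_force: [0.2, -0.8, -0.6]
width: 0.334
grip_force: 39.5
```

Call:
{"api": "step_arm", "payload": {"targets": [[[0, 0, 0], [0, 0, 1.5], 26], [[0, 0, 0], [0, 0, 1], 26], [[0, 0, 0], [0, 0, 0], 26]]}}

```text
time: 15.95
tool_pos: [0.4528, 0.3929, 0.0983]
tcp_rot: [2.217, 2.226, 0.0]
wrist_force: [0.4, 0.1, -0.7]
width: 0.338
grip_force: 39.5
```

Call:
{"api": "step_arm", "payload": {"targets": [[[0, 0, 0], [0, 0, 1.5], 26], [[0, 0, 0], [0, 0, 1], 26], [[0, 0, 0], [0, 0, 0], 26]]}}

```text
time: 16.2
tool_pos: [0.4527, 0.3927, 0.0954]
tcp_rot: [-2.217, -2.226, 0.001]
wrist_force: [-0.2, 0.7, 0.3]
width: 0.336
grip_force: 39.5
```

Call:
{"api": "step_arm", "payload": {"targets": [[[0, 0, 0], [0, 0, 0.7], 26], [[0, 0, 0], [0, 0, 0], 26]]}}

```text
time: 16.37
tool_pos: [0.4528, 0.3928, 0.0952]
tcp_rot: [-2.217, -2.226, 0.0]
wrist_force: [-0.5, -0.5, 2.7]
width: 0.33
grip_force: 39.8
```

Call:
{"api": "step_arm", "payload": {"targets": [[[0, 0, 0], [0, 0, 0.7], 26], [[0, 0, 0], [0, 0, 0], 26]]}}

```text
time: 16.53
tool_pos: [0.4528, 0.3929, 0.0952]
tcp_rot: [-2.217, -2.226, 0.0]
wrist_force: [-2.1, -2.2, 6.0]
width: 0.334
grip_force: 40.2
```

Call:
{"api": "step_arm", "payload": {"targets": [[[0, 0, 0], [0, 0, -1], 26], [[0, 0, 0], [0, 0, 0], 33], [[0, 0, 0], [0, 0, 0], 42], [[0, 0, 0], [0, 0, 0], 42], [[0, 0, 0], [0, 0, 0], 42]]}}

```text
time: 16.95
tool_pos: [0.4528, 0.3928, 0.0951]
tcp_rot: [-2.217, -2.226, 0.0]
wrist_force: [-0.2, 1.4, 0.2]
width: 0.492
grip_force: 0.0
```

Call:
{"api": "step_arm", "payload": {"targets": [[[0, 0, 0], [0, 0, -8], 46], [[0, 0, 0], [0, 0, -25], 50], [[0, 0, 0], [0, 0, -35], 60], [[0, 0, 0], [0, 0, -35], 66], [[0, 0, 0], [0, 0, -35], 66]]}}

```text
time: 17.37
tool_pos: [0.4525, 0.3926, 0.2349]
tcp_rot: [-2.217, -2.226, 0.001]
wrist_force: [1.0, 0.0, 0.1]
width: 0.776
grip_force: 0.0
```

Call:
{"api": "step_arm", "payload": {"targets": [[[0, 0, 0], [0, 0, -20], 66], [[0, 0, 0], [0, 0, -20], 66], [[0, 0, 0], [0, 0, 0], 66], [[0, 0, 0], [0, 0, 0], 66]]}}

```text
time: 17.7
tool_pos: [0.4535, 0.3933, 0.2753]
tcp_rot: [2.217, 2.226, 0.006]
wrist_force: [0.5, 0.3, -0.1]
width: 0.773
grip_force: 0.0
```

Run:
```python
from h import *
s=read_state();k=calibration("wrist");im=read_camera("wrist");print(s["tool_pos"],s["width"])
cv2.imwrite("pics/w6.png",cv2.resize(im[110:310,190:450,::-1],None,fx=2,fy=2,interpolation=cv2.INTER_CUBIC))
see("round_seat",.021,k); see("nd_filter",.028,k)
```

```text
[0.45345355 0.39334293 0.27532372] 0.7732782046843212
round_seat none
nd_filter 0.66 rect ((453.76202392578125, 393.8011474609375), (30.92698860168457, 31.49452781677246), 0.22190910577774048) circ ((453.60626220703125, 393.54119873046875), (31.321701049804688, 31.865375518798828), 172.098388671875)
```

View pics/w6.png

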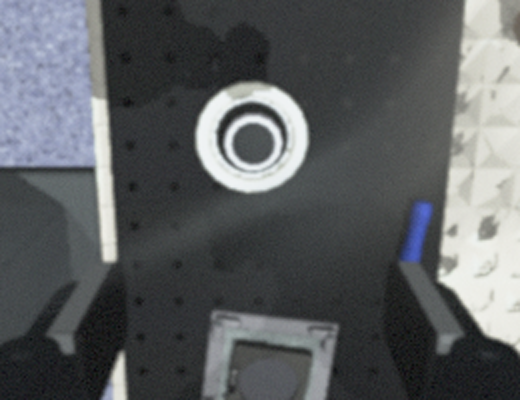

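Call:
{"api": "step_arm", "payload": {"targets": [[[0, 0, 0], [-20, 2, 0], 66], [[0, 0, 0], [-35, 2, 0], 66], [[0, 0, 0], [-35, 2, 0], 66], [[0, 0, 0], [-35, 2, 0], 66], [[0, 0, 0], [-35, 2, 0], 66]]}}

```text
time: 18.27
tool_pos: [0.4623, 0.2311, 0.271]
tcp_rot: [-2.215, -2.226, 0.006]
wrist_force: [1.0, -0.3, -0.2]
width: 0.771
grip_force: 0.0
```

Call:
{"api": "step_arm", "payload": {"targets": [[[0, 0, 0], [-35, 2, 0], 66], [[0, 0, 0], [-35, 1, 0], 66], [[0, 0, 0], [-35, 0, 0], 66], [[0, 0, 0], [-25, 0, 20], 66], [[0, 0, 0], [-16, 0, 25], 66]]}}

```text
time: 18.68
tool_pos: [0.4676, 0.0845, 0.2284]
tcp_rot: [2.217, 2.222, 0.002]
wrist_force: [1.1, 0.6, -0.6]
width: 0.77
grip_force: 0.0
```

Call:
{"api": "step_arm", "payload": {"targets": [[[0, 0, -0.1], [0, 0, 25], 66], [[0, 0, 0], [0, 0, 20], 66], [[0, 0, 0], [0, 0, 0], 66], [[0, 0, 0], [0, 0, 0], 66], [[0, 0, 0], [0, 0, 0], 66]]}}

```text
time: 19.1
tool_pos: [0.4672, 0.087, 0.1834]
tcp_rot: [-2.103, -2.334, 0.001]
wrist_force: [-0.4, 0.3, 0.7]
width: 0.773
grip_force: 0.0
```

```bash
cat >> h.py <<'E'
def st():
    s=read_state();R=Rot.from_rotvec(s["tcp_rot"]).as_matrix()
    print("TCP",s["tool_pos"].round(4),"yaw",round(np.arctan2(R[1,1],R[0,1]),4),"tilt",R[:2,2].round(3),"w",round(s["width"]*85.4,1),s["wrist_force"].round(1));return s,R
def go(x,y,z,yaw=None):
    "tool-axis shift in mm (done before the turn) to a TCP goal"
    s,R=st();d=R.T@(np.array([x,y,z])-s["tool_pos"])*1000
    print("shift",d.round(1),"turn z",None if yaw is None else round(np.arctan2(R[1,1],R[0,1])-yaw,3))
E
python3 - <<'E'
from h import *
s,R=st();k=calibration("wrist");im=read_camera("wrist")
cv2.imwrite("pics/w7.png",cv2.resize(im[130:330,190:450,::-1],None,fx=3,fy=3,interpolation=cv2.INTER_CUBIC))
see("amber_filter",.042,k); see("aperture_mask",.034,k)
E
```

```text
TCP [0.4672 0.087  0.1834] yaw 0.104 tilt [-0.001 -0.   ] w 66.0 [-0.4  0.3  0.7]
amber_filter 0.98 rect ((466.9312744140625, 87.36631774902344), (50.19401550292969, 50.756473541259766), 6.0287394523620605) circ ((466.8390197753906, 87.4603271484375), (57.18865966796875, 58.8504753112793), 179.6544647216797)
aperture_mask 0.57 rect ((467.1558837890625, 87.21221160888672), (57.1260986328125, 73.56734466552734), 5.988626480102539) circ ((467.20623779296875, 87.00917053222656), (61.76163864135742, 80.47638702392578), 5.5687408447265625)
```

View pics/w7.png

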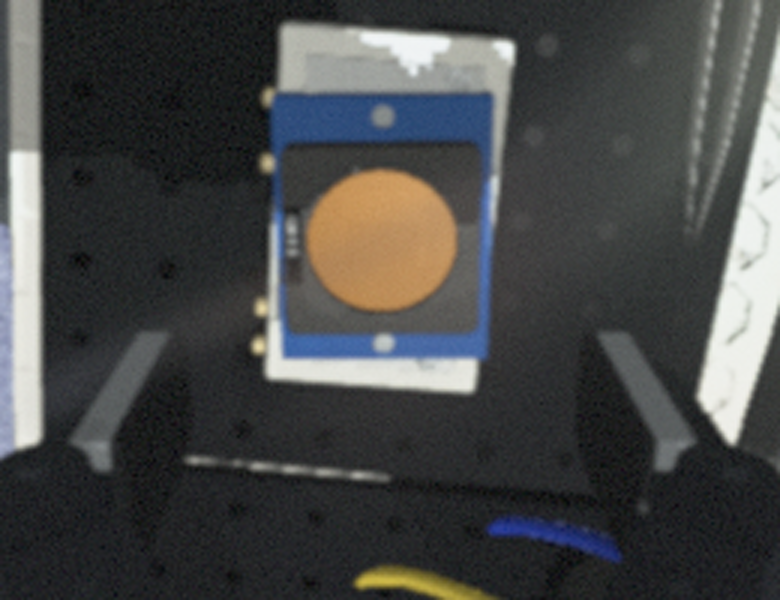

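Call:
{"api": "step_arm", "payload": {"targets": [[[0, 0, 0], [0, 0, 20], 62], [[0, 0, 0], [0, 0, 20], 62], [[0, 0, 0], [0, 0, 20], 62], [[0, 0, 0], [0, 0, 10], 62], [[0, 0, 0], [0, 0, 0], 62]]}}

```text
time: 19.67
tool_pos: [0.4657, 0.0869, 0.1117]
tcp_rot: [-2.101, -2.333, 0.004]
wrist_force: [0.0, -0.4, -0.5]
width: 0.727
grip_force: 0.0
```

Call:
{"api": "step_arm", "payload": {"targets": [[[0, 0, 0], [0, 0, 0], 62], [[0, 0, 0], [0, 0, 0], 62], [[0, 0, 0], [0, 0, 0], 62]]}}

```text
time: 19.92
tool_pos: [0.4683, 0.0871, 0.1148]
tcp_rot: [2.102, 2.333, 0.003]
wrist_force: [-0.2, 0.1, -0.0]
width: 0.73
grip_force: 0.0
```

Call:
{"api": "step_arm", "payload": {"targets": [[[0, 0, 0], [0, -1, 5], 62], [[0, 0, 0], [0, 0, 3], 62], [[0, 0, 0], [0, 0, 0], 60], [[0, 0, 0], [0, 0, 0], 58], [[0, 0, 0], [0, 0, 0], 58]]}}

```text
time: 20.33
tool_pos: [0.466, 0.0867, 0.1052]
tcp_rot: [-2.103, -2.334, 0.0]
wrist_force: [0.1, -0.3, 0.3]
width: 0.675
grip_force: 0.0
```

Call:
{"api": "step_arm", "payload": {"grip_force": 35, "targets": [[[0, 0, 0], [0, 0, 0], 55], [[0, 0, 0], [0, 0, 0], 52], [[0, 0, 0], [0, 0, 0], 48], [[0, 0, 0], [0, 0, 0], 44], [[0, 0, 0], [0, 0, 0], 44]]}}

```text
time: 20.75
tool_pos: [0.4663, 0.0868, 0.1056]
tcp_rot: [2.103, 2.334, 0.0]
wrist_force: [-0.8, -0.3, 3.4]
width: 0.579
grip_force: 36.6
```

Call:
{"api": "step_arm", "payload": {"targets": [[[0, 0, 0], [0, 0, 0], 44], [[0, 0, 0], [0, 0, 0], 44]]}}

```text
time: 20.92
tool_pos: [0.4663, 0.0868, 0.1056]
tcp_rot: [2.103, 2.334, 0.0]
wrist_force: [-2.4, 0.8, 5.4]
width: 0.57
grip_force: 36.7
```

Call:
{"api": "step_arm", "payload": {"targets": [[[0, 0, 0], [0, 0, -3], 44], [[0, 0, 0], [0, 0, -7], 44], [[0, 0, 0], [0, 0, -20], 44], [[0, 0, 0], [0, 0, -30], 44], [[0, 0, 0], [0, 0, -30], 44]]}}

```text
time: 21.33
tool_pos: [0.4647, 0.0866, 0.1952]
tcp_rot: [-2.102, -2.332, 0.004]
wrist_force: [0.2, -0.1, -0.6]
width: 0.574
grip_force: 36.4
```

Call:
{"api": "step_arm", "payload": {"targets": [[[0, 0, 0], [0, 0, -30], 44], [[0, 0, 0], [0, 0, -30], 44], [[0, 0, 0], [0, 0, -25], 44], [[0, 0, 0], [0, 0, -15], 44], [[0, 0, 0.1], [0, 0, 0], 44]]}}

```text
time: 21.75
tool_pos: [0.468, 0.0871, 0.3003]
tcp_rot: [2.214, 2.222, 0.01]
wrist_force: [0.0, -0.1, -0.1]
width: 0.57
grip_force: 36.5
```

Call:
{"api": "step_arm", "payload": {"targets": [[[0, 0, 0], [-20, 0, 0], 44], [[0, 0, 0], [-35, -2, 0], 44], [[0, 0, 0], [-35, -4, 0], 44], [[0, 0, 0], [-35, -4, 0], 44], [[0, 0, 0], [-35, -4, 0], 44]]}}

```text
time: 22.17
tool_pos: [0.452, -0.0745, 0.2954]
tcp_rot: [2.216, 2.227, 0.0]
wrist_force: [0.7, -0.3, -1.0]
width: 0.571
grip_force: 36.5
```

Call:
{"api": "step_arm", "payload": {"targets": [[[0, 0, 0], [-35, -4, 0], 44], [[0, 0, 0], [-35, -4, 0], 44], [[0, 0, 0], [-35, -3, 0], 44], [[0, 0, 0], [-30, 0, 0], 44], [[0, 0, 0], [-20, 0, 0], 44]]}}

```text
time: 22.58
tool_pos: [0.4416, -0.231, 0.2955]
tcp_rot: [2.219, 2.223, -0.001]
wrist_force: [-0.1, 0.2, 0.0]
width: 0.574
grip_force: 36.4
```

Call:
{"api": "step_arm", "payload": {"targets": [[[0, 0, 0], [-10, 0, 0], 44], [[0, 0, 0], [-10, 0, 0], 44], [[0, 0, 0], [0, 0, 0], 44], [[0, 0, 0], [0, 0, 0], 44], [[0, 0, 0], [0, 0, 0], 44]]}}

```text
time: 23.0
tool_pos: [0.4424, -0.2472, 0.2951]
tcp_rot: [-2.215, -2.226, -0.001]
wrist_force: [-0.1, 0.4, -1.5]
width: 0.573
grip_force: 36.4
```

Run:
```python
from h import *
s,R=st();k=calibration("wrist");im=read_camera("wrist")
cv2.imwrite("pics/w8.png",im[:,:,::-1]);np.savez("w8.npz",im=im,**{a:np.array(b) for a,b in k.items()})
see("filter_nest",.021,k);see("mask_nest",.021,k);see("dock",.024,k);see("amber_filter",s["tool_pos"][2]-.0556,k)
```

```text
TCP [ 0.4424 -0.2472  0.2951] yaw 0.0049 tilt [-0.     0.001] w 48.9 [-0.1  0.4 -1.5]
filter_nest 0.97 rect ((442.4235534667969, -252.63478088378906), (80.44429779052734, 76.28670501708984), 6.311800956726074) circ ((443.3864440917969, -251.1194610595703), (83.84536743164062, 92.59532165527344), 80.55314636230469)
mask_nest 0.74 rect ((586.7730712890625, -343.7073059082031), (85.52694702148438, 104.48336029052734), 14.708054542541504) circ ((589.239501953125, -338.0372619628906), (89.36524200439453, 117.94021606445312), 32.9820671081543)
dock 0.62 rect ((603.0795288085938, -157.64271545410156), (127.10132598876953, 94.87458038330078), 85.5572280883789) circ ((602.7420654296875, -156.73507690429688), (106.14773559570312, 152.0513916015625), 175.5560302734375)
amber_filter 0.63 rect ((442.6464538574219, -241.99928283691406), (49.46131896972656, 47.0053596496582), 89.5926284790039) circ ((442.72998046875, -241.76747131347656), (53.197547912597656, 56.22043991088867), 177.6460418701172)
```

View pics/w8.png

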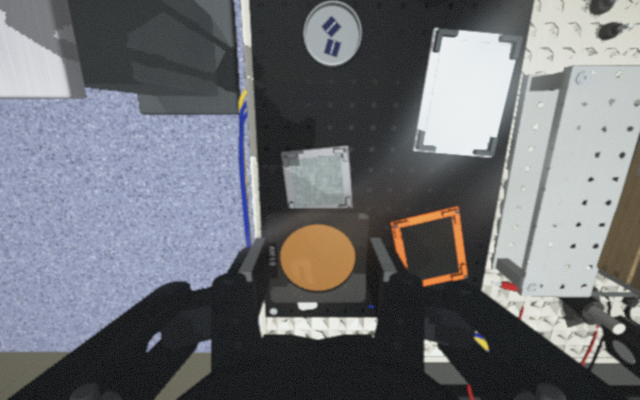

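Call:
{"api": "step_arm", "payload": {"targets": [[[0, 0, 0], [-25, 0, 0], 44], [[0, 0, 0], [0, 0, 0], 44], [[0, 0, 0], [0, 0, 0], 44], [[0, 0, 0], [0, 0, 0], 44]]}}

```text
time: 23.58
tool_pos: [0.4424, -0.2729, 0.2952]
tcp_rot: [-2.217, -2.225, -0.0]
wrist_force: [-0.0, 0.1, 0.0]
width: 0.574
grip_force: 36.4
```

Run:
```python
from h import *
s,R=st();k=calibration("wrist");im=read_camera("wrist")
cv2.imwrite("pics/w9.png",cv2.resize(im[60:260,240:500,::-1],None,fx=3,fy=3,interpolation=cv2.INTER_CUBIC));np.savez("w9.npz",im=im,**{a:np.array(b) for a,b in k.items()})
see("filter_nest",.021,k);see("mask_nest",.021,k);see("dock",.024,k);see("amber_filter",s["tool_pos"][2]-.0556,k)
```

```text
TCP [ 0.4424 -0.2729  0.2952] yaw 0.0037 tilt [-0.     0.001] w 49.1 [-0.   0.1  0. ]
filter_nest 0.6 rect ((442.62481689453125, -255.40733337402344), (78.4964599609375, 79.3147201538086), 6.069324493408203) circ ((442.65277099609375, -255.05172729492188), (90.11469268798828, 91.35814666748047), 150.71388244628906)
mask_nest 0.69 rect ((586.0906372070312, -343.93096923828125), (86.8858871459961, 102.6929931640625), 14.430986404418945) circ ((586.3810424804688, -342.8790588378906), (97.77640533447266, 118.10932922363281), 18.595638275146484)
dock 0.6 rect ((602.73046875, -157.53793334960938), (127.958740234375, 95.06687927246094), 85.25216674804688) circ ((602.66357421875, -157.08615112304688), (105.79957580566406, 153.1426544189453), 175.47463989257812)
amber_filter 0.59 rect ((442.7124938964844, -267.5059814453125), (46.64175033569336, 48.5555534362793), 0.3123968541622162) circ ((442.73809814453125, -267.4443054199219), (53.372520446777344, 56.25844192504883), 177.95376586914062)
```

View pics/w9.png

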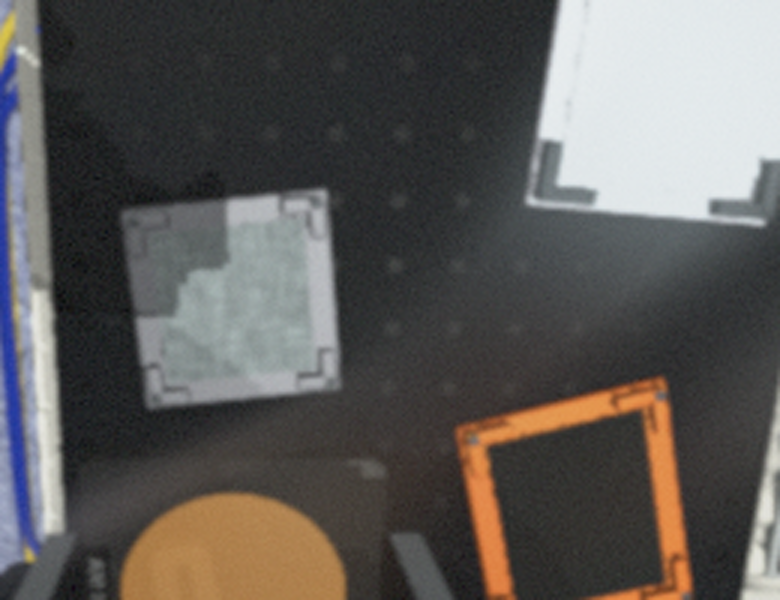

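Run:
```python
from h import *
ld=lambda n:{a:b for a,b in np.load(n).items() if a!="im"}
k=ld("w9.npz");c=lambda *p:[(240+a/3,60+b/3) for a,b in p]
print("nest",quad(k,c((122,212),(328,190),(341,386),(150,408)),.021))
print("bed",quad(k,c((135,228),(312,212),(326,370),(162,390)),.021))
print("glass9",ray(k,240+233/3,60+582/3,.2396))
print("amber top edge9",ray(k,240+84/3,60+462/3,.2396),ray(k,240+385/3,60+462/3,.2396))
k=ld("w8.npz");print("amber8",quad(k,[(267,212),(368,212),(367,303),(268,303)],.2395),ray(k,317.5,257,.2395))
```

```text
nest (array([ 0.4434, -0.2555,  0.021 ]), 'w', np.float64(78.0), 'h', np.float64(77.2), 'yaw', np.float64(0.115), np.float64(0.109))
bed (array([ 0.4428, -0.2555,  0.021 ]), 'w', np.float64(66.9), 'h', np.float64(63.2), 'yaw', np.float64(0.111), np.float64(0.131))
glass9 [ 0.44277068 -0.26580403  0.2396    ]
amber top edge9 [ 0.42039255 -0.24616548  0.2396    ] [ 0.46540904 -0.24595455  0.2396    ]
amber8 (array([ 0.4427, -0.243 ,  0.2395]), 'w', np.float64(47.0), 'h', np.float64(47.2), 'yaw', np.float64(0.006), np.float64(0.005)) [ 0.44266879 -0.24165875  0.2395    ]
```

Call:
{"api": "step_arm", "payload": {"targets": [[[0, 0, 0], [17, 0.6, 10], 44], [[0, 0, -0.106], [0, 0, 20], 44], [[0, 0, 0], [0, 0, 30], 44], [[0, 0, 0], [0, 0, 30], 44], [[0, 0, 0], [0, 0, 30], 44]]}}

```text
time: 24.25
tool_pos: [0.4433, -0.2561, 0.1748]
tcp_rot: [2.094, 2.339, 0.001]
wrist_force: [-0.7, -0.4, -0.7]
width: 0.571
grip_force: 36.5
```

Call:
{"api": "step_arm", "payload": {"targets": [[[0, 0, 0], [0, 0, 25], 44], [[0, 0, 0], [0, 0, 20], 44], [[0, 0, 0], [0, 0, 0], 44], [[0, 0, 0], [0, 0, 0], 44], [[0, 0, 0], [0, 0, 0], 44]]}}

```text
time: 24.67
tool_pos: [0.4439, -0.2567, 0.1315]
tcp_rot: [2.095, 2.339, 0.0]
wrist_force: [0.7, 0.5, 0.2]
width: 0.573
grip_force: 36.5
```

Run:
```python
from h import *
go(.443,-.256,.0886,.11)
```

```text
TCP [ 0.4439 -0.2567  0.1315] yaw 0.1101 tilt [ 0.002 -0.001] w 48.9 [0.7 0.5 0.2]
shift [ 0.9 -0.8 42.9] turn z 0.0
```

Call:
{"api": "step_arm", "payload": {"targets": [[[0, 0, 0], [1, -1, 12], 44], [[0, 0, 0], [0, 0, 12], 44], [[0, 0, 0], [0, 0, 10], 44], [[0, 0, 0], [0, 0, 5], 44], [[0, 0, 0], [0, 0, 0], 44]]}}

```text
time: 25.08
tool_pos: [0.4406, -0.2546, 0.0893]
tcp_rot: [-2.094, -2.337, 0.001]
wrist_force: [0.3, -0.1, -1.6]
width: 0.572
grip_force: 36.6
```

Call:
{"api": "step_arm", "payload": {"targets": [[[0, 0, 0], [0, 0, 0], 44], [[0, 0, 0], [0, 0, 0], 44]]}}

```text
time: 25.25
tool_pos: [0.4421, -0.2556, 0.0913]
tcp_rot: [2.096, 2.34, 0.0]
wrist_force: [0.2, 0.5, 0.3]
width: 0.57
grip_force: 36.6
```

Call:
{"api": "step_arm", "payload": {"targets": [[[0, 0, 0], [0, 0, 1.5], 44], [[0, 0, 0], [0, 0, 1], 44], [[0, 0, 0], [0, 0, 0], 44]]}}

```text
time: 25.5
tool_pos: [0.442, -0.2555, 0.0889]
tcp_rot: [2.096, 2.34, 0.0]
wrist_force: [0.2, 0.4, -0.0]
width: 0.571
grip_force: 36.6
```

Call:
{"api": "step_arm", "payload": {"targets": [[[0, 0, 0], [0, 0, 0.8], 44], [[0, 0, 0], [0, 0, 0], 44]]}}

```text
time: 25.67
tool_pos: [0.4419, -0.2554, 0.088]
tcp_rot: [2.096, 2.34, 0.0]
wrist_force: [-0.2, 1.1, -1.1]
width: 0.573
grip_force: 36.6
```

Call:
{"api": "step_arm", "payload": {"targets": [[[0, 0, 0], [0, 0, 0.8], 44], [[0, 0, 0], [0, 0, 0], 44]]}}

```text
time: 25.83
tool_pos: [0.442, -0.2555, 0.0877]
tcp_rot: [2.096, 2.34, -0.0]
wrist_force: [-1.2, 0.9, 3.6]
width: 0.571
grip_force: 37.0
```

Call:
{"api": "step_arm", "payload": {"targets": [[[0, 0, 0], [0, 0, 0.5], 44], [[0, 0, 0], [0, 0, 0], 44]]}}

```text
time: 26.0
tool_pos: [0.442, -0.2555, 0.0876]
tcp_rot: [-2.096, -2.34, 0.0]
wrist_force: [-2.6, 1.7, 8.7]
width: 0.571
grip_force: 37.4
```

Call:
{"api": "step_arm", "payload": {"targets": [[[0, 0, 0], [0, 0, -1.2], 44], [[0, 0, 0], [0, 0, 0], 52], [[0, 0, 0], [0, 0, 0], 58], [[0, 0, 0], [0, 0, 0], 58], [[0, 0, 0], [0, 0, 0], 58]]}}

```text
time: 26.42
tool_pos: [0.4418, -0.2554, 0.0877]
tcp_rot: [-2.096, -2.34, 0.0]
wrist_force: [-0.2, -0.5, -0.2]
width: 0.68
grip_force: 0.0
```

Call:
{"api": "step_arm", "payload": {"targets": [[[0, 0, 0], [0, 0, -8], 60], [[0, 0, 0], [0, 0, -25], 64], [[0, 0, 0], [0, 0, -35], 72], [[0, 0, 0], [0, 0, -35], 72], [[0, 0, 0], [0, 0, -35], 72]]}}

```text
time: 26.83
tool_pos: [0.4415, -0.2552, 0.2275]
tcp_rot: [-2.095, -2.34, 0.0]
wrist_force: [0.4, -0.4, 0.2]
width: 0.844
grip_force: 0.0
```

Call:
{"api": "step_arm", "payload": {"targets": [[[0, 0, 0], [-10, 0, -35], 72], [[0, 0, 0], [-10, 0, -25], 72], [[0, 0, 0], [0, 0, 0], 72], [[0, 0, 0], [0, 0, 0], 72], [[0, 0, 0], [0, 0, 0], 72]]}}

```text
time: 27.25
tool_pos: [0.4436, -0.2749, 0.2854]
tcp_rot: [-2.096, -2.339, -0.0]
wrist_force: [-0.3, 0.1, -1.1]
width: 0.844
grip_force: 0.0
```

Run:
```python
from h import *
s,R=st();k=calibration("wrist");im=read_camera("wrist")
cv2.imwrite("pics/w10.png",cv2.resize(im[40:330,220:540,::-1],None,fx=2,fy=2,interpolation=cv2.INTER_CUBIC));np.savez("w10.npz",im=im,**{a:np.array(b) for a,b in k.items()})
see("amber_filter",.024,k);see("filter_nest",.021,k);see("mask_nest",.021,k);see("dock",.024,k)
```

```text
TCP [ 0.4436 -0.2749  0.2854] yaw 0.1098 tilt [-0.001  0.001] w 72.1 [-0.3  0.1 -1.1]
amber_filter 0.64 rect ((442.2186279296875, -255.27403259277344), (49.9573974609375, 49.80082321166992), 6.332721710205078) circ ((442.30816650390625, -255.47152709960938), (56.70695877075195, 57.71143341064453), 25.851940155029297)
filter_nest 0.74 rect ((442.72540283203125, -255.24595642089844), (78.67731475830078, 77.65821075439453), 6.203598976135254) circ ((442.72113037109375, -254.8878173828125), (90.17070770263672, 90.94137573242188), 57.09821319580078)
mask_nest none
dock 0.64 rect ((602.8799438476562, -157.92501831054688), (128.40403747558594, 95.78081512451172), 85.65190887451172) circ ((602.4502563476562, -157.7353973388672), (107.10216522216797, 153.63943481445312), 175.54026794433594)
```

View pics/w10.png

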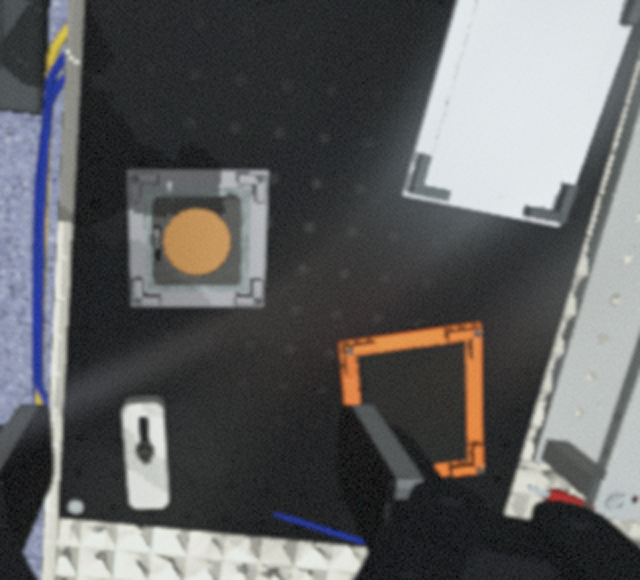

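Call:
{"api": "step_arm", "payload": {"targets": [[[0, 0, 0], [20, 4, 0], 72], [[0, 0, 0], [35, 6, 0], 72], [[0, 0, 0], [35, 6, 0], 72], [[0, 0, 0], [35, 6, 0], 72], [[0, 0, 0], [35, 6, 0], 72]]}}

```text
time: 27.92
tool_pos: [0.4537, -0.1116, 0.2849]
tcp_rot: [-2.096, -2.338, 0.001]
wrist_force: [1.2, -0.7, -0.1]
width: 0.84
grip_force: 0.0
```

Call:
{"api": "step_arm", "payload": {"targets": [[[0, 0, 0], [35, 6, 0], 72], [[0, 0, 0], [35, 6, 0], 72], [[0, 0, 0], [35, 6, 0], 72], [[0, 0, 0], [35, 6, 0], 72], [[0, 0, 0], [35, 6, 0], 72]]}}

```text
time: 28.33
tool_pos: [0.4643, 0.0658, 0.2852]
tcp_rot: [-2.095, -2.34, 0.001]
wrist_force: [0.5, -0.4, 0.3]
width: 0.847
grip_force: 0.0
```

Call:
{"api": "step_arm", "payload": {"targets": [[[0, 0, 0], [20, 4, 20], 72], [[0, 0, 0], [3, 1, 30], 72], [[0, 0, 0], [0, 0, 30], 72], [[0, 0, 0], [0, 0, 20], 72], [[0, 0, 0], [0, 0, 0], 72]]}}

```text
time: 28.75
tool_pos: [0.4632, 0.0874, 0.1802]
tcp_rot: [-2.09, -2.336, 0.013]
wrist_force: [-1.2, 0.4, -0.7]
width: 0.843
grip_force: 0.0
```

Call:
{"api": "step_arm", "payload": {"targets": [[[0, 0, 0], [0, 0, 0], 72], [[0, 0, 0], [0, 0, 0], 72]]}}

```text
time: 28.92
tool_pos: [0.468, 0.0875, 0.1867]
tcp_rot: [2.096, 2.34, 0.001]
wrist_force: [-0.1, 0.1, 0.7]
width: 0.845
grip_force: 0.0
```

Run:
```python
from h import *
k=calibration("wrist");im=read_camera("wrist")
cv2.imwrite("pics/w11.png",cv2.resize(im[110:330,190:450,::-1],None,fx=3,fy=2.7,interpolation=cv2.INTER_CUBIC))
see("aperture_mask",.034,k);see("cell_holder",.025,k)
go(.4672,.0868,.0958,.1)
```

```text
aperture_mask none
cell_holder 0.93 rect ((464.953857421875, 116.57638549804688), (62.6454963684082, 43.997772216796875), 1.529181718826294) circ ((468.4604187011719, 117.85308074951172), (49.64451599121094, 62.571075439453125), 71.60758972167969)
TCP [0.4688 0.0874 0.1878] yaw 0.1096 tilt [0.004 0.   ] w 72.3 [ 0.6 -0.5 -0.2]
shift [-0.5 -2.  92. ] turn z 0.01
```

View pics/w11.png

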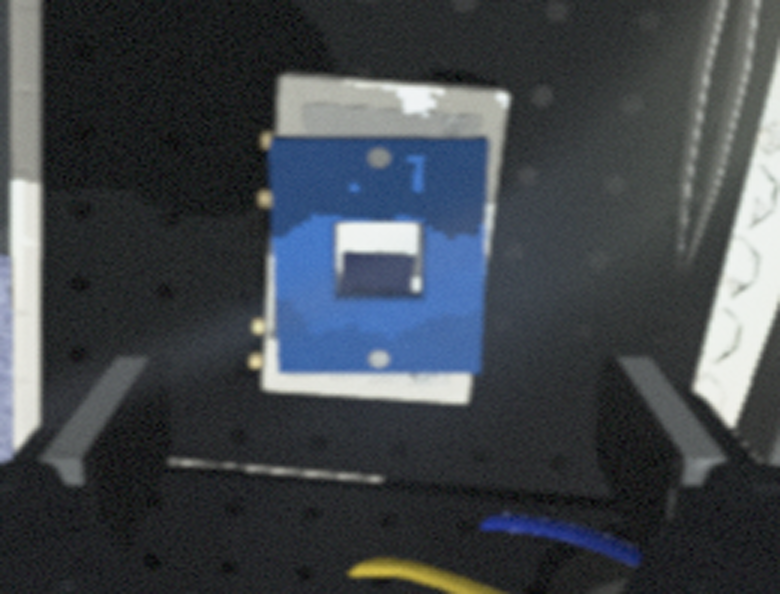

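Run:
```python
from h import *
k=calibration("wrist");im=read_camera("wrist");np.savez("w12.npz",im=im,**{a:np.array(b) for a,b in k.items()})
hsv=cv2.cvtColor(im,cv2.COLOR_RGB2HSV)
m=cv2.inRange(hsv,(100,110,40),(125,255,255));m[:,:200]=0;m[:,440:]=0;m[270:]=0
c=max(cv2.findContours(m,cv2.RETR_EXTERNAL,cv2.CHAIN_APPROX_NONE)[0],key=cv2.contourArea)[:,0]
P=np.array([ray(k,u,v,.034)[:2] for u,v in c],np.float32)*1000
print(cv2.minAreaRect(P));st()
```

```text
((466.9264831542969, 86.98097229003906), (57.39088439941406, 71.56852722167969), 6.2763895988464355)
TCP [0.4686 0.0874 0.1877] yaw 0.1096 tilt [0.003 0.   ] w 71.9 [-0.2 -0.4  0.6]
```

Call:
{"api": "step_arm", "payload": {"targets": [[[0, 0, 0], [0, -1.8, 15], 72], [[0, 0, 0], [0, 0, 20], 72], [[0, 0, 0], [0, 0, 20], 70], [[0, 0, 0], [0, 0, 15], 70], [[0, 0, 0], [0, 0, 10], 70]]}}

```text
time: 29.53
tool_pos: [0.4655, 0.0871, 0.1053]
tcp_rot: [-2.096, -2.34, 0.0]
wrist_force: [-0.7, 0.1, 0.9]
width: 0.817
grip_force: 0.0
```

Call:
{"api": "step_arm", "payload": {"targets": [[[0, 0, 0], [0, 0, 0], 70], [[0, 0, 0], [0, 0, 0], 70], [[0, 0, 0], [0, 0, 0], 70]]}}

```text
time: 29.78
tool_pos: [0.4667, 0.0873, 0.1071]
tcp_rot: [2.095, 2.339, 0.003]
wrist_force: [-0.2, -0.6, 0.2]
width: 0.818
grip_force: 0.0
```

Run:
```python
from h import *
go(.4669,.0868,.0958,.1095)
```

```text
TCP [0.4667 0.0873 0.1071] yaw 0.1099 tilt [0.002 0.   ] w 69.9 [-0.2 -0.6  0.2]
shift [-0.5  0.1 11.3] turn z 0.0
```

Call:
{"api": "step_arm", "payload": {"targets": [[[0, 0, 0], [0, 0, 5], 68], [[0, 0, 0], [0, 0, 4], 66], [[0, 0, 0], [0, 0, 1.5], 65], [[0, 0, 0], [0, 0, 0], 64], [[0, 0, 0], [0, 0, 0], 64]]}}

```text
time: 30.2
tool_pos: [0.4655, 0.0872, 0.0953]
tcp_rot: [-2.096, -2.34, 0.0]
wrist_force: [-0.3, 0.1, 1.1]
width: 0.75
grip_force: 0.0
```

Call:
{"api": "step_arm", "payload": {"grip_force": 40, "targets": [[[0, 0, 0], [0, 0, 0], 61], [[0, 0, 0], [0, 0, 0], 58], [[0, 0, 0], [0, 0, 0], 54], [[0, 0, 0], [0, 0, 0], 50], [[0, 0, 0], [0, 0, 0], 50]]}}

```text
time: 30.62
tool_pos: [0.466, 0.0873, 0.0959]
tcp_rot: [2.096, 2.34, 0.001]
wrist_force: [-2.3, 0.4, 6.0]
width: 0.639
grip_force: 41.5
```

Call:
{"api": "step_arm", "payload": {"targets": [[[0, 0, 0], [0, 0, 0], 50], [[0, 0, 0], [0, 0, 0], 50]]}}

```text
time: 30.78
tool_pos: [0.466, 0.0873, 0.0959]
tcp_rot: [2.096, 2.34, 0.001]
wrist_force: [-1.4, -1.2, 5.1]
width: 0.641
grip_force: 41.5
```

Call:
{"api": "step_arm", "payload": {"targets": [[[0, 0, 0], [0, 0, -3], 50], [[0, 0, 0], [0, 0, -7], 50], [[0, 0, 0], [0, 0, -20], 50], [[0, 0, 0], [0, 0, -30], 50], [[0, 0, 0], [0, 0, -30], 50]]}}

```text
time: 31.2
tool_pos: [0.4644, 0.087, 0.1854]
tcp_rot: [-2.095, -2.339, 0.004]
wrist_force: [0.2, 0.5, -0.5]
width: 0.636
grip_force: 42.6
```

Call:
{"api": "step_arm", "payload": {"targets": [[[0, 0, 0], [0, 0, -35], 50], [[0, 0, 0], [0, 0, -35], 50], [[0, 0, 0], [0, 0, -30], 50], [[0, 0, 0], [0, 0, -15], 50], [[0, 0, 0], [-20, 3, 0], 50]]}}

```text
time: 31.62
tool_pos: [0.4726, 0.0696, 0.3061]
tcp_rot: [2.09, 2.339, 0.013]
wrist_force: [0.3, -0.2, -0.3]
width: 0.641
grip_force: 42.6
```

Call:
{"api": "step_arm", "payload": {"targets": [[[0, 0, 0], [-35, 6, 0], 50], [[0, 0, 0], [-35, 6, 0], 50], [[0, 0, 0], [-35, 6, 0], 50], [[0, 0, 0], [-35, 6, 0], 50], [[0, 0, 0], [-35, 6, 0], 50]]}}

```text
time: 32.03
tool_pos: [0.5197, -0.1045, 0.3006]
tcp_rot: [2.096, 2.34, 0.0]
wrist_force: [0.8, -0.1, -0.4]
width: 0.637
grip_force: 42.6
```

Call:
{"api": "step_arm", "payload": {"targets": [[[0, 0, 0], [-35, 6, 0], 50], [[0, 0, 0], [-35, 6, 0], 50], [[0, 0, 0], [-35, 6, 0], 50], [[0, 0, 0], [-35, 6, 0], 50], [[0, 0, 0], [-35, 6, 0], 50]]}}

```text
time: 32.45
tool_pos: [0.5688, -0.2753, 0.3003]
tcp_rot: [-2.096, -2.34, -0.0]
wrist_force: [0.7, 0.1, -0.4]
width: 0.637
grip_force: 42.6
```

Call:
{"api": "step_arm", "payload": {"targets": [[[0, 0, 0], [-35, 5, 0], 50], [[0, 0, -0.07], [-30, 4, 0], 50], [[0, 0, -0.07], [0, 0, 0], 50], [[0, 0, 0], [0, 0, 0], 50], [[0, 0, 0], [0, 0, 0], 50]]}}

```text
time: 32.87
tool_pos: [0.5846, -0.3372, 0.2998]
tcp_rot: [-1.93, -2.477, -0.0]
wrist_force: [0.4, -0.4, -0.5]
width: 0.643
grip_force: 42.6
```

Run:
```python
from h import *
k=calibration("wrist");im=read_camera("wrist");np.savez("w13.npz",im=im,**{a:np.array(b) for a,b in k.items()})
cv2.imwrite("pics/w13.png",im[:,:,::-1])
see("mask_nest",.021,k);see("dock",.024,k)
go(.5864,-.3438,.0869,.252)
```

```text
mask_nest 0.81 rect ((583.4864501953125, -324.1531982421875), (84.31845092773438, 58.76835250854492), 14.220585823059082) circ ((583.4168701171875, -324.37994384765625), (66.17960357666016, 100.08543395996094), 104.32740783691406)
dock 0.96 rect ((604.6528930664062, -175.90045166015625), (95.10896301269531, 92.7606201171875), 85.84638214111328) circ ((608.2758178710938, -182.53915405273438), (91.20457458496094, 113.06127166748047), 119.023681640625)
TCP [ 0.5848 -0.3362  0.3004] yaw 0.2498 tilt [-0.  0.] w 54.5 [ 0.1  0.  -0.6]
shift [ -7.9  -0.3 213.5] turn z -0.002
```

Call:
{"api": "step_arm", "payload": {"targets": [[[0, 0, 0], [-25, 0, 0], 50], [[0, 0, 0], [-25, 0, 0], 50], [[0, 0, 0], [0, 0, 0], 50], [[0, 0, 0], [0, 0, 0], 50], [[0, 0, 0], [0, 0, 0], 50]]}}

```text
time: 33.43
tool_pos: [0.5972, -0.3846, 0.3003]
tcp_rot: [-1.927, -2.481, -0.001]
wrist_force: [-0.1, 0.5, 0.1]
width: 0.643
grip_force: 42.6
```

Run:
```python
from h import *
k=calibration("wrist");im=read_camera("wrist");np.savez("w13.npz",im=im,**{a:np.array(b) for a,b in k.items()})
cv2.imwrite("pics/w13.png",im[:,:,::-1])
hsv=cv2.cvtColor(im,cv2.COLOR_RGB2HSV)
m=cv2.inRange(hsv,(5,150,80),(20,255,255))
c=np.argwhere(m)[:,::-1]
P=np.array([ray(k,u,v,.021)[:2] for u,v in c],np.float32)*1000
P=P[(abs(P[:,0]-587)<80)&(abs(P[:,1]+344)<80)]
print("orange",len(P),cv2.minAreaRect(P))
see("mask_nest",.021,k);see("dock",.024,k);see("aperture_mask",read_state()["tool_pos"][2]-.0619,k);st()
```

```text
orange 2512 ((588.6576538085938, -345.9590148925781), (85.65995025634766, 100.04632568359375), 14.366039276123047)
mask_nest 0.7 rect ((589.1588134765625, -345.9683532714844), (84.13108825683594, 99.73731231689453), 14.836153984069824) circ ((589.2922973632812, -345.54864501953125), (95.65105438232422, 116.7099380493164), 14.848296165466309)
dock 0.64 rect ((607.0123901367188, -215.82635498046875), (99.52499389648438, 42.686851501464844), 14.307015419006348) circ ((615.9529418945312, -208.3657989501953), (39.24540328979492, 111.10730743408203), 96.78804779052734)
aperture_mask 0.98 rect ((597.2994995117188, -383.93048095703125), (55.48203659057617, 73.37655639648438), 14.35643196105957) circ ((597.2784423828125, -383.56524658203125), (63.40767288208008, 86.36319732666016), 14.395942687988281)
TCP [ 0.5973 -0.3846  0.3005] yaw 0.2508 tilt [-0.  0.] w 54.8 [ 0.8  0.2 -0.1]
```

View pics/w13.png

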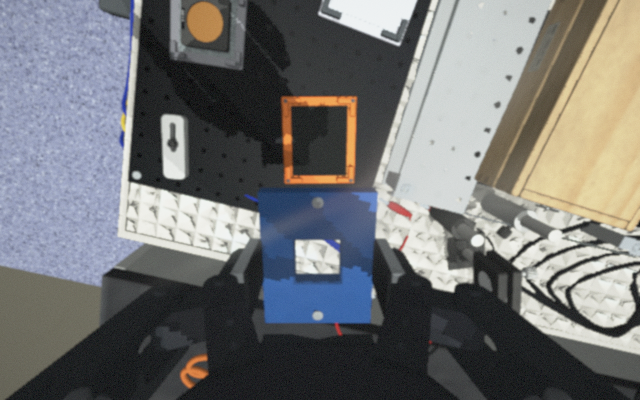

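Call:
{"api": "step_arm", "payload": {"targets": [[[0, 0, 0], [20, 0.7, 0], 50], [[0, 0, 0], [19.5, 0.7, 15], 50], [[0, 0, 0], [0, 0, 30], 50], [[0, 0, 0], [0, 0, 30], 50], [[0, 0, 0], [0, 0, 30], 50]]}}

```text
time: 34.05
tool_pos: [0.5892, -0.3461, 0.1956]
tcp_rot: [1.924, 2.48, 0.0]
wrist_force: [0.3, -0.1, -0.6]
width: 0.642
grip_force: 42.6
```

Call:
{"api": "step_arm", "payload": {"targets": [[[0, 0, 0], [0, 0, 30], 50], [[0, 0, 0], [0, 0, 30], 50], [[0, 0, 0], [0, 0, 15], 50], [[0, 0, 0], [0, 0, 0], 50], [[0, 0, 0], [0, 0, 0], 50]]}}

```text
time: 34.47
tool_pos: [0.5886, -0.3466, 0.1199]
tcp_rot: [-1.926, -2.48, 0.0]
wrist_force: [0.6, -0.5, -0.5]
width: 0.64
grip_force: 42.6
```

Run:
```python
from h import *
go(.5888,-.346,.0879,.251)
```

```text
TCP [ 0.5886 -0.3466  0.1199] yaw 0.2502 tilt [-0.002  0.001] w 54.6 [ 0.6 -0.5 -0.5]
shift [ 0.5  0.4 32. ] turn z -0.001
```

Call:
{"api": "step_arm", "payload": {"targets": [[[0, 0, 0], [0.5, 0.4, 12], 50], [[0, 0, 0], [0, 0, 10], 50], [[0, 0, 0], [0, 0, 7], 50], [[0, 0, 0], [0, 0, 0], 50], [[0, 0, 0], [0, 0, 0], 50]]}}

```text
time: 34.88
tool_pos: [0.5888, -0.3463, 0.0909]
tcp_rot: [-1.927, -2.48, 0.0]
wrist_force: [-0.3, -0.3, -0.9]
width: 0.649
grip_force: 42.6
```

Call:
{"api": "step_arm", "payload": {"targets": [[[0, 0, 0], [0, 0, 1], 50], [[0, 0, 0], [0, 0, 1], 50], [[0, 0, 0], [0, 0, 0], 50]]}}

```text
time: 35.13
tool_pos: [0.5894, -0.3466, 0.0897]
tcp_rot: [1.927, 2.481, 0.0]
wrist_force: [-0.4, -0.0, -0.3]
width: 0.641
grip_force: 42.6
```

Call:
{"api": "step_arm", "payload": {"targets": [[[0, 0, 0], [0, 0, 0.8], 50], [[0, 0, 0], [0, 0, 0], 50]]}}

```text
time: 35.3
tool_pos: [0.5892, -0.3465, 0.0887]
tcp_rot: [1.927, 2.481, 0.0]
wrist_force: [0.3, -0.5, -0.1]
width: 0.636
grip_force: 42.6
```

Call:
{"api": "step_arm", "payload": {"targets": [[[0, 0, 0], [0, 0, 0.8], 50], [[0, 0, 0], [0, 0, 0], 50]]}}

```text
time: 35.47
tool_pos: [0.5891, -0.3465, 0.0877]
tcp_rot: [-1.927, -2.481, 0.0]
wrist_force: [0.3, -0.3, 0.0]
width: 0.638
grip_force: 42.6
```

Call:
{"api": "step_arm", "payload": {"targets": [[[0, 0, 0], [0, 0, 0.8], 50], [[0, 0, 0], [0, 0, 0], 50]]}}

```text
time: 35.63
tool_pos: [0.5893, -0.3465, 0.087]
tcp_rot: [1.927, 2.481, 0.0]
wrist_force: [0.1, -0.3, -0.5]
width: 0.64
grip_force: 42.6
```

Call:
{"api": "step_arm", "payload": {"targets": [[[0, 0, 0], [0, 0, 0.6], 50], [[0, 0, 0], [0, 0, 0], 50]]}}

```text
time: 35.8
tool_pos: [0.5893, -0.3465, 0.087]
tcp_rot: [1.927, 2.481, 0.0]
wrist_force: [-1.7, 0.5, 4.3]
width: 0.638
grip_force: 43.0
```

Call:
{"api": "step_arm", "payload": {"targets": [[[0, 0, 0], [0, 0, -0.8], 50], [[0, 0, 0], [0, 0, 0], 57], [[0, 0, 0], [0, 0, 0], 63], [[0, 0, 0], [0, 0, 0], 64], [[0, 0, 0], [0, 0, 0], 64]]}}

```text
time: 36.22
tool_pos: [0.5891, -0.3465, 0.087]
tcp_rot: [-1.927, -2.481, 0.0]
wrist_force: [-0.8, 0.0, -0.3]
width: 0.75
grip_force: 0.0
```

Call:
{"api": "step_arm", "payload": {"targets": [[[0, 0, 0], [0, 0, -8], 66], [[0, 0, 0], [0, 0, -25], 70], [[0, 0, 0], [0, 0, -35], 80], [[0, 0, 0], [0, 0, -35], 80], [[0, 0, 0], [0, 0, -35], 80]]}}

```text
time: 36.63
tool_pos: [0.5889, -0.3463, 0.2268]
tcp_rot: [-1.927, -2.481, 0.0]
wrist_force: [0.5, 0.1, 0.5]
width: 0.94
grip_force: 0.0
```

Call:
{"api": "step_arm", "payload": {"targets": [[[0, 0, 0], [0, 0, -35], 80], [[0, 0, 0], [0, 0, -35], 80], [[0, 0, 0], [0, 0, 0], 80], [[0, 0, 0], [0, 0, 0], 80], [[0, 0, 0], [0, 0, 0], 80]]}}

```text
time: 37.05
tool_pos: [0.5891, -0.3464, 0.2957]
tcp_rot: [1.927, 2.48, 0.0]
wrist_force: [0.7, -0.5, -0.3]
width: 0.934
grip_force: 0.0
```

Run:
```python
from h import *
st();k=calibration("wrist");im=read_camera("wrist");np.savez("w14.npz",im=im,**{a:np.array(b) for a,b in k.items()})
hsv=cv2.cvtColor(im,cv2.COLOR_RGB2HSV)
for n,lo,hi,z in(("orange",(5,150,80),(20,255,255),.021),("blue",(100,110,40),(125,255,255),.025)):
    c=np.argwhere(cv2.inRange(hsv,lo,hi))[:,::-1]
    P=np.array([ray(k,u,v,z)[:2] for u,v in c],np.float32)*1000
    P=P[(abs(P[:,0]-587)<70)&(abs(P[:,1]+344)<70)];print(n,len(P),cv2.minAreaRect(P))
see("mask_nest",.021,k);see("aperture_mask",.025,k);see("dock",.024,k)
```

```text
TCP [ 0.5891 -0.3464  0.2957] yaw 0.25 tilt [ 0.001 -0.   ] w 79.8 [ 0.7 -0.5 -0.3]
orange 1944 ((588.6018676757812, -344.38543701171875), (85.57023620605469, 99.9354019165039), 14.704837799072266)
blue 2656 ((588.7698364257812, -346.11114501953125), (58.205928802490234, 73.00579833984375), 14.357865333557129)
mask_nest 0.69 rect ((589.1734008789062, -344.9231262207031), (85.03340148925781, 100.37655639648438), 15.481978416442871) circ ((589.1631469726562, -344.629638671875), (96.81244659423828, 117.6331558227539), 16.738618850708008)
aperture_mask 0.9 rect ((588.6564331054688, -346.9182434082031), (56.73159408569336, 73.38522338867188), 15.615901947021484) circ ((588.900390625, -346.4493713378906), (63.82663345336914, 85.28424835205078), 14.130362510681152)
dock 0.85 rect ((604.0914916992188, -182.17372131347656), (83.26117706298828, 92.29180908203125), 85.97109985351562) circ ((608.8002319335938, -188.65699768066406), (79.20514678955078, 110.64179992675781), 107.50318145751953)
```

Call:
{"api": "step_arm", "payload": {"targets": [[[0, 0, 0], [34, 11, 0], 80], [[0, 0, 0], [34, 11, 0], 80], [[0, 0, 0], [34, 11, 0], 80], [[0, 0, 0], [34, 11, 0], 80], [[0, 0, 0], [32, 8, 0], 80]]}}

```text
time: 37.67
tool_pos: [0.5975, -0.169, 0.2935]
tcp_rot: [-1.926, -2.479, 0.001]
wrist_force: [0.3, -0.0, -0.2]
width: 0.934
grip_force: 0.0
```

Call:
{"api": "step_arm", "payload": {"targets": [[[0, 0, 0.115], [0, 0, 0], 80], [[0, 0, 0.115], [0, 0, 0], 80], [[0, 0, 0], [0, 0, 0], 80], [[0, 0, 0], [0, 0, 0], 80], [[0, 0, 0], [0, 0, 0], 80]]}}

```text
time: 38.08
tool_pos: [0.5977, -0.171, 0.2943]
tcp_rot: [-2.195, -2.245, 0.001]
wrist_force: [-0.9, -0.6, -0.5]
width: 0.939
grip_force: 0.0
```

Run:
```python
from h import *
k=calibration("wrist");im=read_camera("wrist");np.savez("w15.npz",im=im,**{a:np.array(b) for a,b in k.items()})
see("dock",.022,k);see("dock",.022,k);see("mask_nest",.021,k)
g=cv2.cvtColor(im,cv2.COLOR_RGB2GRAY)
r=cut_out("wrist","dock")[0]["region"];e=cut_out("wrist","dock")[0]["extent"];print(e)
c=max(cv2.findContours(r.astype(np.uint8),0,1)[0],key=len)
print(cv2.approxPolyDP(c,8,True)[:,0].tolist())
go(.4678,.0879,.16,.02)
```

```text
dock 0.71 rect ((606.5745849609375, -155.9102020263672), (127.66690826416016, 92.104248046875), 85.65010070800781) circ ((606.6052856445312, -155.61878967285156), (104.65528869628906, 152.03392028808594), 175.288330078125)
dock 0.71 rect ((606.5745849609375, -155.9102020263672), (127.66690826416016, 92.104248046875), 85.65010070800781) circ ((606.6052856445312, -155.61878967285156), (104.65528869628906, 152.03392028808594), 175.288330078125)
mask_nest 0.91 rect ((589.6279296875, -341.61273193359375), (84.84474182128906, 102.20569610595703), 14.263094902038574) circ ((589.8098754882812, -340.9152526855469), (96.38832092285156, 116.8602066040039), 18.292335510253906)
[283.2, 103.3, 371.5, 217.1]
[[292, 103], [283, 209], [356, 217], [371, 111]]
TCP [ 0.598  -0.1712  0.2951] yaw 0.02 tilt [-0.  0.] w 80.2 [-0.1 -0.1  0.2]
shift [ 261.7 -124.9  135.1] turn z 0.0
```

Call:
{"api": "step_arm", "payload": {"targets": [[[0, 0, 0], [25, -12, 0], 80], [[0, 0, 0], [33, -16, 0], 80], [[0, 0, 0], [33, -16, 0], 80], [[0, 0, 0], [33, -16, 0], 80], [[0, 0, 0], [33, -16, 0], 80]]}}

```text
time: 38.8
tool_pos: [0.518, -0.0144, 0.2952]
tcp_rot: [2.2, 2.243, 0.001]
wrist_force: [-0.0, 0.4, 0.2]
width: 0.937
grip_force: 0.0
```

Call:
{"api": "step_arm", "payload": {"targets": [[[0, 0, 0], [33, -16, 0], 80], [[0, 0, 0], [33, -16, 0], 80], [[0, 0, 0], [25, -11, 15], 80], [[0, 0, 0], [14, -6, 25], 80], [[0, 0, 0], [0, 0, 25], 80]]}}

```text
time: 39.22
tool_pos: [0.4673, 0.0912, 0.231]
tcp_rot: [2.195, 2.246, 0.006]
wrist_force: [-0.3, 0.1, 0.8]
width: 0.935
grip_force: 0.0
```

Call:
{"api": "step_arm", "payload": {"targets": [[[0, 0, 0], [0, 0, 25], 80], [[0, 0, 0], [0, 0, 10], 80], [[0, 0, 0], [0, 0, 0], 80], [[0, 0, 0], [0, 0, 0], 80], [[0, 0, 0], [0, 0, 0], 80]]}}

```text
time: 39.63
tool_pos: [0.469, 0.0885, 0.1967]
tcp_rot: [2.199, 2.242, 0.003]
wrist_force: [-0.3, 0.0, -0.4]
width: 0.936
grip_force: 0.0
```

Run:
```python
from h import *
k=calibration("wrist");im=read_camera("wrist");np.savez("w16.npz",im=im,**{a:np.array(b) for a,b in k.items()})
see("cell_holder",.025,k)
r=cut_out("wrist","cell_holder")[0]["region"]
c=max(cv2.findContours(r.astype(np.uint8),0,1)[0],key=len)
print(cv2.approxPolyDP(c,5,True)[:,0].tolist())
go(.4678,.0879,.0838,.02)
```

```text
cell_holder 0.62 rect ((465.88037109375, 88.3333740234375), (63.824947357177734, 100.33576965332031), 1.7341759204864502) circ ((466.7098693847656, 88.51101684570312), (68.7748794555664, 120.26126861572266), 1.189167857170105)
[[280, 140], [274, 162], [278, 244], [286, 253], [346, 252], [350, 141]]
TCP [0.469  0.0885 0.1969] yaw 0.0196 tilt [0.003 0.   ] w 80.0 [-0.5 -0.2 -0.1]
shift [ -0.6  -1.6 113.1] turn z -0.0
```

Call:
{"api": "step_arm", "payload": {"targets": [[[0, 0, -0.008], [0, -1.2, 15], 80], [[0, 0, 0], [0, 0, 25], 78], [[0, 0, 0], [0, 0, 25], 76], [[0, 0, 0], [0, 0, 20], 76], [[0, 0, 0], [0, 0, 10], 76]]}}

```text
time: 40.2
tool_pos: [0.4657, 0.0883, 0.0986]
tcp_rot: [-2.19, -2.251, 0.003]
wrist_force: [-0.1, 0.5, 0.4]
width: 0.893
grip_force: 0.0
```

Call:
{"api": "step_arm", "payload": {"targets": [[[0, 0, 0], [0, 0, 0], 76], [[0, 0, 0], [0, 0, 0], 76], [[0, 0, 0], [0, 0, 0], 76]]}}

```text
time: 40.45
tool_pos: [0.4679, 0.0887, 0.1017]
tcp_rot: [2.189, 2.251, 0.003]
wrist_force: [0.4, 0.5, -0.1]
width: 0.893
grip_force: 0.0
```

Run:
```python
from h import *
go(.4679,.0882,.0838,.028)
```

```text
TCP [0.4679 0.0887 0.1017] yaw 0.0279 tilt [0.003 0.   ] w 76.3 [ 0.4  0.5 -0.1]
shift [-0.5 -0.1 17.9] turn z -0.0
```

Call:
{"api": "step_arm", "payload": {"targets": [[[0, 0, 0], [-0.5, 0, 8], 76], [[0, 0, 0], [0, 0, 6], 76], [[0, 0, 0], [0, 0, 3], 74], [[0, 0, 0], [0, 0, 0], 72], [[0, 0, 0], [0, 0, 0], 70]]}}

```text
time: 40.87
tool_pos: [0.4663, 0.0881, 0.0829]
tcp_rot: [-2.19, -2.252, 0.001]
wrist_force: [0.4, 0.0, -0.2]
width: 0.817
grip_force: 0.0
```

Call:
{"api": "step_arm", "payload": {"grip_force": 45, "targets": [[[0, 0, 0], [0, 0, 0], 66], [[0, 0, 0], [0, 0, 0], 63], [[0, 0, 0], [0, 0, 0], 60], [[0, 0, 0], [0, 0, 0], 56], [[0, 0, 0], [0, 0, 0], 54]]}}

```text
time: 41.28
tool_pos: [0.4671, 0.0882, 0.0839]
tcp_rot: [2.19, 2.252, 0.001]
wrist_force: [-0.7, -0.7, 4.5]
width: 0.686
grip_force: 49.1
```

Call:
{"api": "step_arm", "payload": {"targets": [[[0, 0, 0], [0, 0, 0], 54], [[0, 0, 0], [0, 0, 0], 54], [[0, 0, 0], [0, 0, 0], 54]]}}

```text
time: 41.53
tool_pos: [0.4671, 0.0882, 0.0839]
tcp_rot: [2.19, 2.252, 0.001]
wrist_force: [-1.5, 0.7, 5.5]
width: 0.685
grip_force: 49.1
```

Run:
```python
from h import *
k={a:b for a,b in np.load("w8.npz").items() if a!="im"}
for u,v in((530,75),(497,265)): print("bottom",ray(k,u,v,0).round(3),ray(k,u,v,.012).round(3))
for z in(.03,.05,.07,.09,.11): print(z,ray(k,568,68,z).round(3),ray(k,525,290,z).round(3))
for c in((522,40),(492,157)): print("dock",ray(k,*c,.02).round(3))
print("board edge",ray(k,505,150,.012))
```

```text
bottom [ 0.686 -0.133  0.   ] [ 0.678 -0.134  0.012]
bottom [ 0.69  -0.376  0.   ] [ 0.682 -0.369  0.012]
0.03 [ 0.704 -0.129  0.03 ] [ 0.712 -0.395  0.03 ]
0.05 [ 0.689 -0.132  0.05 ] [ 0.696 -0.382  0.05 ]
0.07 [ 0.673 -0.135  0.07 ] [ 0.68  -0.369  0.07 ]
0.09 [ 0.657 -0.138  0.09 ] [ 0.664 -0.356  0.09 ]
0.11 [ 0.642 -0.141  0.11 ] [ 0.648 -0.343  0.11 ]
dock [ 0.657 -0.101  0.02 ]
dock [ 0.646 -0.224  0.02 ]
board edge [ 0.66524165 -0.2171294   0.012     ]
```

Call:
{"api": "step_arm", "payload": {"targets": [[[0, 0, 0], [0, 0, -3], 54], [[0, 0, 0], [0, 0, -7], 54], [[0, 0, 0], [0, 0, -20], 54], [[0, 0, 0], [0, 0, -30], 54], [[0, 0, 0], [0, 0, -30], 54]]}}

```text
time: 41.95
tool_pos: [0.4651, 0.0879, 0.173]
tcp_rot: [-2.188, -2.251, 0.005]
wrist_force: [0.6, -0.4, -1.2]
width: 0.686
grip_force: 49.0
```

Call:
{"api": "step_arm", "payload": {"targets": [[[0, 0, 0], [0, 0, -35], 54], [[0, 0, 0], [0, 0, -35], 54], [[0, 0, 0], [0, 0, -35], 54], [[0, 0, 0], [0, 0, -25], 54], [[0, 0, 0], [0, 0, -10], 54]]}}

```text
time: 42.37
tool_pos: [0.4681, 0.0883, 0.3182]
tcp_rot: [2.187, 2.249, 0.009]
wrist_force: [1.7, -0.1, -0.4]
width: 0.684
grip_force: 49.0
```

Call:
{"api": "step_arm", "payload": {"targets": [[[0, 0, 0], [-20, 11, 0], 54], [[0, 0, 0], [-30, 16, 0], 54], [[0, 0, 0], [-30, 17, 0], 54], [[0, 0, 0], [-30, 17, 0], 54], [[0, 0, 0], [-30, 17, 0], 54]]}}

```text
time: 42.78
tool_pos: [0.5482, -0.0509, 0.3115]
tcp_rot: [-2.188, -2.251, 0.002]
wrist_force: [0.5, 0.5, -1.2]
width: 0.682
grip_force: 49.0
```

Call:
{"api": "step_arm", "payload": {"targets": [[[0, 0, 0], [-30, 17, 0], 54], [[0, 0, 0], [-30, 16, 0], 54], [[0, 0, 0.05], [-28, 15, 0], 54], [[0, 0, 0.054], [-18, 10, 0], 54], [[0, 0, 0], [0, 0, 0], 54]]}}

```text
time: 43.2
tool_pos: [0.6093, -0.1582, 0.3108]
tcp_rot: [-2.309, -2.129, 0.003]
wrist_force: [0.2, -0.3, -1.6]
width: 0.684
grip_force: 49.0
```

Call:
{"api": "step_arm", "payload": {"targets": [[[0, 0, 0], [0, 0, 0], 54], [[0, 0, 0], [0, 0, 0], 54], [[0, 0, 0], [0, 0, 0], 54]]}}

```text
time: 43.45
tool_pos: [0.6078, -0.1535, 0.3123]
tcp_rot: [-2.302, -2.136, 0.001]
wrist_force: [-0.0, 0.2, -1.5]
width: 0.688
grip_force: 49.0
```

Run:
```python
from h import *
s,R=st();k=calibration("wrist");im=read_camera("wrist");np.savez("w17.npz",im=im,**{a:np.array(b) for a,b in k.items()})
cv2.imwrite("pics/w17.png",im[:,:,::-1])
see("dock",.022,k);see("cell_holder",s["tool_pos"][2]-.0589,k)
go(.6086,-.1561,.12,-.076)
```

```text
TCP [ 0.6078 -0.1535  0.3123] yaw -0.0748 tilt [-0.002  0.001] w 58.8 [-0.   0.2 -1.5]
dock 0.59 rect ((610.2736206054688, -113.89506530761719), (42.689842224121094, 92.06610870361328), 85.75752258300781) circ ((610.2180786132812, -113.90505981445312), (48.57106018066406, 114.66655731201172), 85.75517272949219)
cell_holder 0.74 rect ((606.7437133789062, -149.0206298828125), (93.5674819946289, 62.1983642578125), 85.74494171142578) circ ((607.7575073242188, -148.75314331054688), (68.17137908935547, 110.58271789550781), 174.40304565429688)
TCP [ 0.6082 -0.1534  0.3132] yaw -0.0745 tilt [-0.  0.] w 59.0 [-0.7  0.1 -1.9]
shift [ -2.6   0.7 193.2] turn z 0.001
```

Call:
{"api": "step_arm", "payload": {"targets": [[[0, 0, 0], [-2.5, 0.7, 15], 54], [[0, 0, 0], [0, 0, 30], 54], [[0, 0, 0], [0, 0, 30], 54], [[0, 0, 0], [0, 0, 30], 54], [[0, 0, 0], [0, 0, 30], 54]]}}

```text
time: 44.02
tool_pos: [0.609, -0.1563, 0.1777]
tcp_rot: [2.302, 2.136, 0.001]
wrist_force: [0.7, -0.6, -1.6]
width: 0.686
grip_force: 49.0
```

Call:
{"api": "step_arm", "payload": {"targets": [[[0, 0, 0], [0, 0, 30], 54], [[0, 0, 0], [0, 0, 20], 54], [[0, 0, 0], [0, 0, 10], 54], [[0, 0, 0], [0, 0, 0], 54], [[0, 0, 0], [0, 0, 0], 54]]}}

```text
time: 44.43
tool_pos: [0.6093, -0.1567, 0.1186]
tcp_rot: [2.304, 2.136, 0.0]
wrist_force: [0.3, -0.4, -1.3]
width: 0.685
grip_force: 49.0
```

Run:
```python
from h import *
go(.6086,-.1561,.0899,-.076)
```

```text
TCP [ 0.6093 -0.1567  0.1186] yaw -0.0754 tilt [ 0. -0.] w 58.5 [ 0.3 -0.4 -1.3]
shift [ 0.6 -0.7 28.7] turn z 0.001
```

Call:
{"api": "step_arm", "payload": {"targets": [[[0, 0, 0], [0.6, -0.7, 11], 54], [[0, 0, 0], [0, 0, 9], 54], [[0, 0, 0], [0, 0, 5], 54], [[0, 0, 0], [0, 0, 0], 54], [[0, 0, 0], [0, 0, 0], 54]]}}

```text
time: 44.85
tool_pos: [0.6081, -0.1563, 0.0928]
tcp_rot: [-2.304, -2.135, 0.001]
wrist_force: [-1.0, -0.9, -1.6]
width: 0.685
grip_force: 49.0
```

Call:
{"api": "step_arm", "payload": {"targets": [[[0, 0, 0], [0, 0, 1], 54], [[0, 0, 0], [0, 0, 1], 54], [[0, 0, 0], [0, 0, 0], 54]]}}

```text
time: 45.1
tool_pos: [0.6086, -0.1565, 0.0914]
tcp_rot: [2.304, 2.135, 0.0]
wrist_force: [-0.8, 0.5, -1.8]
width: 0.687
grip_force: 49.0
```

Call:
{"api": "step_arm", "payload": {"targets": [[[0, 0, 0], [0, 0, 1], 54], [[0, 0, 0], [0, 0, 0.7], 54], [[0, 0, 0], [0, 0, 0], 54]]}}

```text
time: 45.35
tool_pos: [0.6083, -0.1564, 0.0894]
tcp_rot: [-2.304, -2.135, 0.0]
wrist_force: [0.5, -0.8, -1.9]
width: 0.69
grip_force: 48.9
```

Call:
{"api": "step_arm", "payload": {"targets": [[[0, 0, 0], [0, 0, 0.7], 54], [[0, 0, 0], [0, 0, 0], 54]]}}

```text
time: 45.52
tool_pos: [0.6085, -0.1564, 0.0889]
tcp_rot: [2.304, 2.135, 0.0]
wrist_force: [0.1, -0.0, -0.6]
width: 0.687
grip_force: 49.1
```

Call:
{"api": "step_arm", "payload": {"targets": [[[0, 0, 0], [0, 0, 0.7], 54], [[0, 0, 0], [0, 0, 0], 54]]}}

```text
time: 45.68
tool_pos: [0.6085, -0.1564, 0.0889]
tcp_rot: [2.304, 2.135, -0.0]
wrist_force: [-3.1, 0.8, 4.0]
width: 0.683
grip_force: 49.6
```

Call:
{"api": "step_arm", "payload": {"targets": [[[0, 0, 0], [0, 0, -0.8], 54], [[0, 0, 0], [0, 0, 0], 61], [[0, 0, 0], [0, 0, 0], 67], [[0, 0, 0], [0, 0, 0], 68], [[0, 0, 0], [0, 0, 0], 68]]}}

```text
time: 46.1
tool_pos: [0.6085, -0.1564, 0.0888]
tcp_rot: [2.304, 2.135, 0.0]
wrist_force: [0.7, 0.3, 0.2]
width: 0.797
grip_force: 0.0
```

Call:
{"api": "step_arm", "payload": {"targets": [[[0, 0, 0], [0, 0, -8], 70], [[0, 0, 0], [0, 0, -25], 70], [[0, 0, 0], [0, 0, -35], 75], [[0, 0, 0], [0, 0, -35], 80], [[0, 0, 0], [0, 0, -35], 80]]}}

```text
time: 46.52
tool_pos: [0.608, -0.1563, 0.2285]
tcp_rot: [-2.304, -2.135, 0.0]
wrist_force: [0.9, 0.6, -0.6]
width: 0.932
grip_force: 0.0
```

Call:
{"api": "step_arm", "payload": {"targets": [[[0, 0, 0], [0, 0, -35], 80], [[0, 0, 0], [-20, -25, -35], 80], [[0, 0, 0], [-20, -25, -25], 80], [[0, 0, 0], [0, 0, 0], 80], [[0, 0, 0], [0, 0, 0], 80]]}}

```text
time: 46.93
tool_pos: [0.5589, -0.1913, 0.321]
tcp_rot: [2.302, 2.13, 0.004]
wrist_force: [-0.3, 0.1, -0.4]
width: 0.938
grip_force: 0.0
```

Run:
```python
from h import *
st();k=calibration("wrist");im=read_camera("wrist")
cv2.imwrite("pics/w18.png",im[:,:,::-1])
see("dock",.022,k);see("cell_holder",.03,k);see("aperture_mask",.025,k);see("mask_nest",.021,k);see("amber_filter",.024,k);see("filter_nest",.021,k)
```

```text
TCP [ 0.5589 -0.1913  0.321 ] yaw -0.078 tilt [ 0.006 -0.002] w 80.1 [-0.3  0.1 -0.4]
dock 0.85 rect ((606.4050903320312, -155.25726318359375), (126.97185516357422, 91.80268859863281), 85.42035675048828) circ ((606.2493286132812, -155.56797790527344), (103.74431610107422, 149.13937377929688), 176.45127868652344)
cell_holder 0.66 rect ((606.70654296875, -157.05479431152344), (99.2058334350586, 63.64812088012695), 86.07115936279297) circ ((607.6724243164062, -156.94300842285156), (68.67471313476562, 120.17649841308594), 176.02639770507812)
aperture_mask 0.57 rect ((588.9842529296875, -344.88311767578125), (56.509376525878906, 77.9101333618164), 14.463035583496094) circ ((589.1708984375, -344.2732849121094), (63.7735481262207, 89.31230926513672), 14.503185272216797)
mask_nest 0.88 rect ((589.3944091796875, -342.8668212890625), (83.37496948242188, 102.41442108154297), 14.623200416564941) circ ((589.3321533203125, -342.5030212402344), (95.49322509765625, 118.08260345458984), 14.458459854125977)
amber_filter 0.82 rect ((443.2743225097656, -255.2385711669922), (52.73759078979492, 52.93291091918945), 6.052760601043701) circ ((443.24053955078125, -254.58901977539062), (58.1953010559082, 59.082454681396484), 112.99528503417969)
filter_nest 0.97 rect ((445.5727844238281, -253.6986846923828), (80.50711059570312, 77.90271759033203), 4.695451259613037) circ ((445.8811950683594, -252.92926025390625), (80.5496826171875, 85.58150482177734), 68.72244262695312)
```

View pics/w18.png

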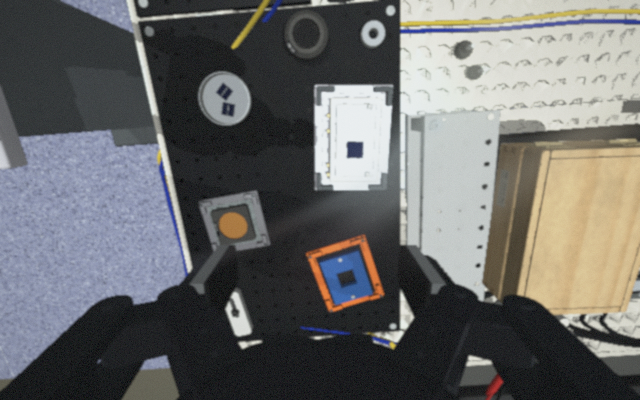

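The last picture shows the cell holder at (353,137) between the dock's stops, the amber filter at (235,225) in the grey nest and the mask at (346,275) in the orange nest. All three lie flat, and the robot is clear of everything.

```bash
python3 -c "
from workcell import *
print(finish_job())"
```

```text
the job is handed in; nothing more can be done
None
```

All four pieces were put away in the order asked and lie flat in their places by the cameras. The round filter was briefly set down on the breadboard to re-grip it higher before it went into its seat. The job is handed in; no verdict was returned.

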